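Weed out the faulty cupboard push latches

TASK

Five push-to-open cupboard latches stand on the green mat and look alike, but one has a tired spring, so that its plunger sinks much further than the others under the same light push from above, and one is stiff and hardly gives. Find these two by feel without forcing any plunger, put both into the tilt-out bin, and push the bin fully shut. Leave the three sound latches standing where they are and everything else alone.

Things in the scene. Friction and masses are not known exactly. Their poses are not given: they have to be found in the camera images.
- place_1 (a point): Place on the mat where one of five look-alike push latches (60 to 90 g) stands at the start, any yaw; point on its axis half-way up, 29 mm above its underside. Latch from below: white screw plate 46 x 30 x 4 mm; round white barrel 22 mm diameter up to 38 mm; grey sprung plunger 10 mm diameter with flat black rubber tip 14 mm diameter, top at 58 mm.
- place_2 (a point): Place on the mat (fixed to it) where one of the five look-alike push latches stands at the start; point on the latch's axis half-way up, 29 mm above its underside, 32 mm above the counter. Which latch stands here changes every time.
- place_3 (a point): Place on the mat (fixed to it) where one of the five look-alike push latches stands at the start; point on the latch's axis half-way up, 29 mm above its underside, 32 mm above the counter. Which latch stands here changes every time.
- place_4 (a point): Place on the mat (fixed to it) where one of the five look-alike push latches stands at the start; point on the latch's axis half-way up, 29 mm above its underside, 32 mm above the counter. Which latch stands here changes every time.
- place_5 (a point): Place on the mat (fixed to it) where one of the five look-alike push latches stands at the start; point on the latch's axis half-way up, 29 mm above its underside, 32 mm above the counter. Which latch stands here changes every time.
- latch_a (a joint): How far one latch's plunger (body of the same name, origin 38 mm above the latch's underside when out, z up) is pushed in, m: 0 out, 0.014 right down; it springs back. At which of the five places this latch stands is not told.
- latch_b (a joint): How far one latch's plunger (body of the same name, origin 38 mm above the latch's underside when out, z up) is pushed in, m: 0 out, 0.014 right down; it springs back. At which of the five places this latch stands is not told.
- latch_c (a joint): How far one latch's plunger (body of the same name, origin 38 mm above the latch's underside when out, z up) is pushed in, m: 0 out, 0.014 right down; it springs back. At which of the five places this latch stands is not told.
- latch_d (a joint): How far one latch's plunger (body of the same name, origin 38 mm above the latch's underside when out, z up) is pushed in, m: 0 out, 0.014 right down; it springs back. At which of the five places this latch stands is not told.
- latch_e (a joint): How far one latch's plunger (body of the same name, origin 38 mm above the latch's underside when out, z up) is pushed in, m: 0 out, 0.014 right down; it springs back. At which of the five places this latch stands is not told.
- mat: Green craft mat 260 (x) x 340 (y) x 3 mm, fixed; origin at the centre of its underside. The latches stand on it, 110 mm or more apart. Under 8 N from above three are sound (plunger sinks 5 to 7 mm), one is tired (11 to 12 mm), one is stiff (about 2 mm); linear springs, 1 N preload. Which stands where changes every time.
- bin_unit: White shell of the tilt-out bin, fixed on the counter, 210 wide (y), 150 deep (x), 165 high; origin on the counter under the middle of its front face; x points from the front into the shell, away from the robot.
- bin (a joint): Tilt of the grey bin, rad: 0 shut (front flush with the shell's), grows as its top tips out towards the robot, stop at 0.8; starts open at 0.6 to 0.75. Stiff hinge, stays where left; 2 to 3 N at the lip moves it along its arc (a finger rubbing across the lip can jam it).
- bin_hinge (a point): Middle of the bin's pivot line, which runs along the shell's y axis, 9 mm above the counter in the plane of the shell's front. The grey front panel reaches 144 mm from this pivot, is 196 mm wide and 4 mm thick. Axes as bin_unit.
- bin_lip (a point): Outer edge of the finger lip, 80 mm wide, standing 16 mm out of the grey front panel near its top, 138.5 mm above the pivot when shut; moves and turns with the bin, axes as the shell's when shut.
- bin_in (a point): Centre of the bin's inner floor (tub 96 mm deep, 190 wide, back and sides 95 mm tall), 46 mm behind the pivot and 4 mm above it when shut; turns with the bin. Open, it is filled from above through the gap between the front panel's top edge and the shell's front (about 80 to 100 mm wide, 190 long): a latch let go just above falls in.
- jar: Clear glass jar with a steel twist cap, 74 mm diameter, 102 mm high, upright; origin at the centre of its underside. Leave alone.
- tape_gun: Chrome tape gun with a trigger lever, lying on its side, about 155 (x) x 195 (y) x 62 mm high; origin under the middle of its frame. Leave alone.
- marker_1: Silver permanent marker lying down, 138 mm long (along x), 12 mm diameter; origin under its middle. Leave alone.
- marker_2: Silver permanent marker lying down, 138 mm long (along x), 12 mm diameter; origin under its middle. Leave alone.
- highlighter: Orange highlighter lying on the mat between the two rows of latches, 118 mm long (along x), 15 mm diameter; origin under its middle. Leave alone.
Things that resemble listed ones, but are neither listed nor needed, are in the scene too. What is shaped like the part that bears latch_b but orange is not meant.

How it is judged:
By the outcome, as a careful person would: the job done as asked, in the order asked, and still so for the second after the job is handed in, with the robot touching nothing.
It also fails if it takes over 70 s, if anything falls off the work surface, if the arm or the gripper's body presses on something with over 40 N, if the wrist force passes 120 N, or if a joint passes its speed limit or range.

ROBOT

A 6-joint arm with a two-finger parallel gripper is mounted at the origin on the work surface. World frame = base frame: x ahead of the robot, y to its left, z up, the work surface at z = 0. Lengths are in m, angles in degrees, forces in N, time in s.
With the tool pointing down it reaches from about 0.25 to 0.725 m from the base axis. Payload 9.7 kg.
Tool frame: the origin (TCP) lies at the very end of the fingers, on their centre line; the grasp point (between the pads) lies 19 mm behind it; x points along the fingers, y is the direction in which the jaws open and shut, and the axes are right-handed (so a half turn about x gives the same grasp; the last joint's range is limited). The gripper opens to 85 mm and grips with 20 to 120 N. Pads are 22 mm wide; open, the fingers measure 114 mm over their backs; the gripper's body (76 mm by 85 mm) begins 54 mm behind the grasp point. The pads swing forward as they close: fully open they stand 13 mm farther back than shut.
Start: joints at [-77.006, 4.979, 10.078, 95.1, 0, 90], TCP at [0.124, -0.536, 0.201] pointing down, gripper open.
Joint ranges: [-179.16, 179.16], [-48.56, 103.87], [-65.8, 70.77], [-126.05, 130.52], [-82.76, 87.17], [-180, 180]. Speed limits (degrees/s): [127.2, 127.2, 147.25, 180, 180, 180].

INTERFACE

Orientations are given as [roll, pitch, yaw] about the fixed x, y, z axes, in that order (R = Rz(yaw) Ry(pitch) Rx(roll)).
In Python, from workcell import get_obs, cams, bot gives the robot as it stands.
- The arm moves only by the tool apply_moves, never from a script. Its argument "rows" is a list that holds one entry, the list of rows, each a list of 7 numbers: the shift along the tool's x, y, z in mm, then the turn, a rotation vector about the tool's x, y, z in rad, then the opening, from 0 (shut) to 1 (fully open). A call has 1 to 20 rows; each row is the pose to reach, as a shift and turn from the pose measured when the call began, along the tool's axes at that moment; what a row does not reach only later rows make up. A row lasts 1/10 s, in which the tool goes at most 50 mm and 8.59 degrees, less where a joint would pass 70% of its speed; a pose out of reach is approached as far as the arm can. A call with a gripper value outside its range is refused whole. The fingers move at their own pace and stop on an object; "newtons" is the grip in N (left out, the last holds). Time passes only in rows, so rows that repeat a pose let the fingers close. It gives the time, the measured TCP pose, the force and the opening at its end, in the units of the state.
- get_obs(): the state, without advancing time (a new reading comes with each control period).
- cams.camera(name): name is "side" or "top"; returns a dict with "pixels" (480x640x3 uint8, red, green, blue), "range_z" (480x640 float32, m along the optical axis (not along the pixel's ray), 0 where there is no reading), "fx", "fy", "cx", "cy" (pixels), "D" ([k1, k2, p1, p2, k3] as OpenCV has them; the pictures are not rectified), "eye" and "attitude" of the camera in the world. Camera axes: x right, y up, looking along -z (the intrinsics and any distortion apply to the point x, -y, -z); pixel columns grow to the right and rows downward; lengths in m; the calibration is good to about 2 mm. A picture is of the moment at which its call begins.
- bot.job_done(): hands the job in, once; it reports no verdict.
Trained networks look in a picture, given as the dict that the camera call returned (one of the last four; its "shot" number tells which), for a name from the list of things; names that differ only in an ending like _2 or _b are one class to them, and where a whole thing is asked for, a point or a joint stands for the part that bears it (a point fixed in the world has none). Each returns a list of dicts, best first, with "confidence" (0 to 1); they miss things now and then, are a little off and sometimes report something else, mostly with a low value. They report only what shows in the picture. A call takes as long as a camera call. They do not tell look-alikes from the thing itself.
- cams.find_in(label, picture): "at" ([x, y, z] in m, in world coordinates, good to about 4 mm: the middle of the surface that is visible of it).
The state is a dict: "time": time; "q": joint angles; "qd": joint speeds; "joint_efforts": joint torques, N m; "ee_pos": TCP position; "tcp_rot": TCP orientation; "wrist_force": force on the tool from outside, world axes, zero at the start; "torque": the same for the moment, N m; "opening": finger opening in m.
Only numpy, scipy, OpenCV 4.12 (cv2) and the standard library are available. Lean on these libraries where they do the work, as an engineer would, in place of code of your own. Each camera call takes 0.05 s, during which the arm holds its last target.

## Working session

There is one attempt and no reset: what is moved stays moved. The work goes in short steps, Python scripts to look and compute and a tool call to move; the robot and the scene stay as the last step left them, time stands still between calls to the robot, and variables do not carry over. Pictures are saved under pics/ and viewed, and the job is handed in when it is done.

Besides the shell and the picture viewer there is one more tool, called after ">>>" as name([rows], argument=value, ...), one row to a line, values as JSON. apply_moves: Moves the arm, as the interface text tells. Its arguments: {"type":"object","properties":{"rows":{"type":"array"},"newtons":{"type":"number"}},"required":["rows"]}

```bash
ls; mkdir -p pics
cat > h.py <<'E'
import numpy as np, cv2
from workcell import get_obs, cams, bot
def save(p,n): cv2.imwrite('pics/'+n, cv2.cvtColor(p["pixels"],cv2.COLOR_RGB2BGR))
E
python3 - <<'E'
from h import *
o=get_obs()
print({k:np.round(v,4).tolist() for k,v in o.items()})
for n in("top","side"):
    p=cams.camera(n); save(p,n+"0.png")
    print(n,p["eye"],p["attitude"],p["fx"],p["cx"],p["cy"],p["D"],p["range_z"].shape)
    for l in ["latch_a","bin","bin_lip","bin_unit","highlighter","mat","jar","tape_gun","marker_1"]:
        for r in cams.find_in(l,p): print(l,np.round(r["at"],3),round(r["confidence"],2))
E
```

```text
pics
{'time': 0.0, 'q': [-77.0071, 5.0124, 10.0324, 95.1011, 0.0025, 90.002], 'qd': [-0.0963, -0.037, -0.0496, 0.0109, -0.0988, 0.1145], 'joint_efforts': [0.0006, -52.0394, 46.4797, 0.0164, 0.0001, -0.0], 'ee_pos': [0.1236, -0.5356, 0.2], 'tcp_rot': [-91.7376, 89.9188, 101.2533], 'wrist_force': [0.6074, -0.3828, -0.8109], 'torque': [0.0011, -0.0034, -0.0209], 'opening': 0.0854}
top [0.41002538 0.00905648 1.62239126] [  5.73041     -0.17079599 -89.38721726] 575.3788824608271 326.66352474524194 233.533043207836 [-0.00906518  0.          0.          0.          0.        ] (480, 640)
bin [0.527 0.259 0.071] 0.83
bin [ 0.556 -0.185  0.006] 0.39
bin_lip [0.528 0.26  0.074] 0.96
bin_lip [0.6   0.242 0.164] 0.5
bin_unit [0.604 0.242 0.162] 0.57
bin_unit [ 0.555 -0.186  0.004] 0.35
highlighter [0.604 0.241 0.158] 0.43
mat [ 0.554 -0.188  0.006] 0.74
mat [0.603 0.24  0.161] 0.6
jar [ 0.646 -0.419  0.103] 0.83
jar [ 0.557 -0.187  0.002] 0.62
tape_gun [0.523 0.514 0.054] 0.74
marker_1 [ 0.409 -0.439  0.011] 0.53
marker_1 [0.352 0.228 0.008] 0.49
side [ 0.18777071 -1.14469806  1.07411658] [ 51.31147575   0.65533212 -17.2429115 ] 561.7612365293814 309.9372340986216 236.48288411743974 [-0.04781792  0.          0.          0.          0.        ] (480, 640)
latch_a [ 0.478 -0.298  0.058] 0.43
bin [0.535 0.3   0.088] 0.63
bin_lip [0.537 0.298 0.09 ] 0.7
bin_unit [0.609 0.158 0.113] 0.94
highlighter [ 0.56  -0.163  0.019] 0.51
highlighter [ 0.415 -0.443  0.016] 0.35
mat [ 0.552 -0.215  0.003] 0.63
jar [ 0.645 -0.448  0.078] 0.87
tape_gun [0.5   0.512 0.046] 0.62
tape_gun [ 0.552 -0.21   0.004] 0.51
marker_1 [ 0.414 -0.444  0.014] 0.89
marker_1 [0.354 0.224 0.011] 0.57
```

View pics/top0.png

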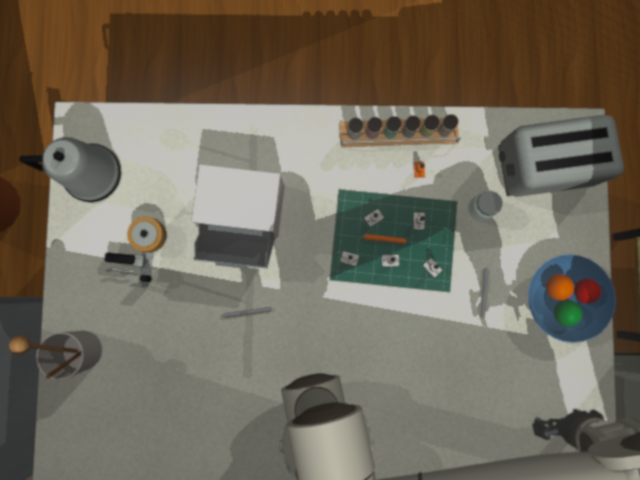

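View pics/side0.png

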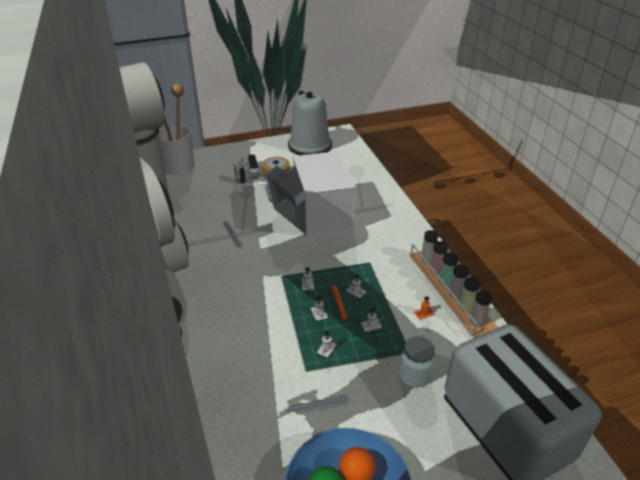

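Five white latches on the green mat in the top view: about (374,217), (419,220), (349,259), (390,261) and (432,267). The orange look-alike off the mat at (420,170) isn't meant. Next I'll take a close crop and measure them.

```bash
cat >> h.py <<'E'
from scipy.spatial.transform import Rotation as R
def cloud(p):
    h,w=p["range_z"].shape
    u,v=np.meshgrid(np.arange(w),np.arange(h))
    K=np.array([[p["fx"],0,p["cx"]],[0,p["fy"],p["cy"]],[0,0,1]])
    n=cv2.undistortPoints(np.stack([u,v],-1).reshape(-1,1,2).astype(float),K,np.array(p["D"])).reshape(h,w,2)
    z=p["range_z"]
    c=np.stack([n[...,0]*z,-n[...,1]*z,-z],-1)
    A=R.from_euler('xyz',p["attitude"],degrees=True).as_matrix()
    return c@A.T+np.array(p["eye"])
def proj(p,X):
    A=R.from_euler('xyz',p["attitude"],degrees=True).as_matrix()
    c=(np.atleast_2d(X)-p["eye"])@A
    K=np.array([[p["fx"],0,p["cx"]],[0,p["fy"],p["cy"]],[0,0,1]])
    return cv2.projectPoints(np.c_[c[:,0],-c[:,1],-c[:,2]],np.zeros(3),np.zeros(3),K,np.array(p["D"]))[0].reshape(-1,2)
E
python3 - <<'E'
from h import *
for n in("top","side"):
    p=cams.camera(n); c=cloud(p)
    z=c[...,2]; roi=(c[...,0]>.4)&(c[...,0]<.7)&(c[...,1]>-.37)&(c[...,1]<-.0)
    print(n,"mat z",np.median(z[roi]))
    m=(roi&(z>.045)&(z<.075)).astype(np.uint8)
    k,L,s,ce=cv2.connectedComponentsWithStats(m,connectivity=8)
    for i in range(1,k):
        q=c[L==i]; print(s[i][4],np.round(ce[i],1),np.round(q.mean(0),4),np.round(q[:,2].max(),4))
    b=(170,330,325,465) if n=="top" else (250,380,270,420)
    im=p["pixels"][b[0]:b[1],b[2]:b[3]]
    cv2.imwrite(f'pics/crop_{n}.png',cv2.cvtColor(cv2.resize(im,None,fx=5,fy=4.2 if n!="top" else 3.7,interpolation=cv2.INTER_CUBIC),cv2.COLOR_RGB2BGR))
    np.savez(f'{n}.npz',c=c,px=p["pixels"])
E
```

```text
top mat z 0.0025806352295830726
22 [375.1 215. ] [ 0.6192 -0.1261  0.0608] 0.0685
23 [421.8 218. ] [ 0.6124 -0.254   0.0599] 0.0649
1 [372. 218.] [ 0.6128 -0.1187  0.0458] 0.0458
1 [417. 219.] [ 0.6113 -0.243   0.0465] 0.0465
24 [349.7 257.1] [ 0.5031 -0.0572  0.0594] 0.0673
23 [391.7 259.2] [ 0.4987 -0.1717  0.059 ] 0.0677
1 [388. 259.] [ 0.4998 -0.1627  0.0477] 0.0477
26 [435.5 266.3] [ 0.4807 -0.2907  0.0581] 0.0683
1 [436. 270.] [ 0.4711 -0.2943  0.0469] 0.0469
side mat z 0.002635817327279688
31 [306.6 269.9] [ 0.5021 -0.0625  0.0565] 0.0645
1 [303. 274.] [ 0.4914 -0.0635  0.0453] 0.0453
1 [309. 275.] [ 0.5056 -0.0724  0.0454] 0.0454
31 [355.8 277.2] [ 0.6179 -0.1306  0.0566] 0.0662
31 [318.2 298.9] [ 0.4978 -0.1771  0.0566] 0.0644
1 [322. 302.] [ 0.5069 -0.1807  0.0463] 0.0463
1 [318. 306.] [ 0.4929 -0.1908  0.046 ] 0.046
33 [371.6 310.8] [ 0.6108 -0.2586  0.0579] 0.0656
36 [325.9 334.4] [ 0.4787 -0.2966  0.0574] 0.0644
```

View pics/crop_top.png

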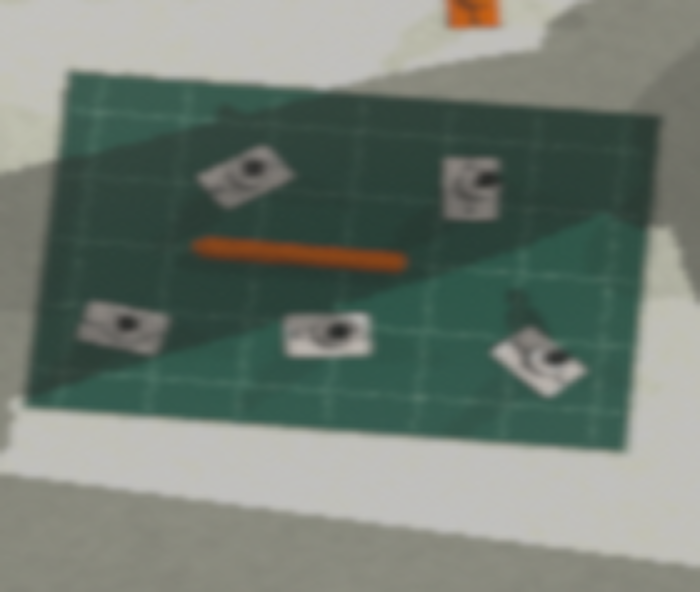

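View pics/crop_side.png

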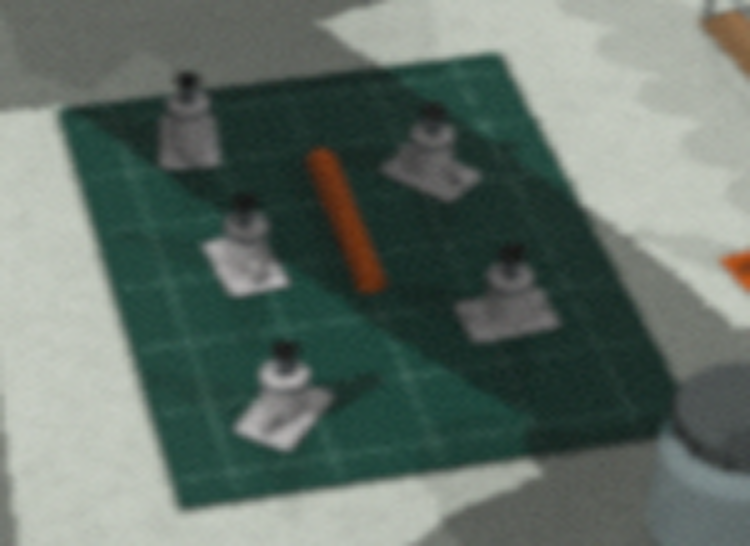

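```bash
cat >> h.py <<'E'
def toplane(p,uv,z):
    K=np.array([[p["fx"],0,p["cx"]],[0,p["fy"],p["cy"]],[0,0,1]])
    n=cv2.undistortPoints(np.array(uv,float).reshape(-1,1,2),K,np.array(p["D"])).reshape(-1,2)
    A=R.from_euler('xyz',p["attitude"],degrees=True).as_matrix()
    d=np.c_[n[:,0],-n[:,1],-np.ones(len(n))]@A.T
    e=np.array(p["eye"]); return e+d*((z-e[2])/d[:,2])[:,None]
E
python3 - <<'E'
from h import *
T={"top":[(375,215),(422,218),(350,257),(392,259),(435.5,266)],"side":[(356,274),(371.5,307),(307,266),(318.5,295),(326,331)]}
for n in("top","side"):
    p=cams.camera(n); g=p["pixels"].sum(2).astype(float)
    V,U=np.mgrid[:480,:640]
    # tip: dark weights near estimate
    for (u,v) in T[n]:
        w=((U-u)**2+(V-v)**2<(5.5**2))
        gg=p["pixels"].astype(float)
        br=gg.max(2); 
        t=np.percentile(br[w],25); wt=np.where(w,np.clip(t*1.15-br,0,None),0)
        c=((U*wt).sum()/wt.sum(),(V*wt).sum()/wt.sum())
        print(n,np.round(c,1),np.round(toplane(p,[c],.060)[0],4), end=' ')
        if n=="top":
            sat=gg.max(2)-gg.min(2)
            m=(((U-u)**2+(V-v)**2<22**2)&(sat<0.25*gg.max(2))&(br>0.5*np.percentile(br[(U-u)**2+(V-v)**2<100],95))).astype(np.uint8)
            k,L,s,ce=cv2.connectedComponentsWithStats(m); i=1+np.argmax(s[1:,4])
            pts=np.argwhere(L==i)[:,::-1]
            P=toplane(p,pts,.007)[:,:2].astype(np.float32)*1000
            r=cv2.minAreaRect(P); bx=cv2.boxPoints(r); e=bx[1]-bx[0]; e2=bx[2]-bx[1]
            l=e if np.hypot(*e)>np.hypot(*e2) else e2
            print("plate",np.round(r[0],1),np.round(r[1],1),"long yaw",round(np.degrees(np.arctan2(l[1],l[0])),1))
        else: print()
    # mat & bin
    c=cloud(p)
    for l in("bin_lip","bin"): 
        print(l,[(np.round(r["at"],3),round(r["confidence"],2)) for r in cams.find_in(l,p)])
E
```

```text
top [374.5 214.5] [ 0.6207 -0.1245  0.06  ] plate [ 619.5 -126.9] [39.4 54.5] long yaw -56.1
top [423.9 218.1] [ 0.6122 -0.2599  0.06  ] plate [ 612.1 -253.5] [36.9 54.5] long yaw -0.2
top [350.1 256.2] [ 0.5056 -0.0583  0.06  ] plate [503.1 -57.8] [53.7 38.8] long yaw 75.3
top [391.9 258.6] [ 0.5004 -0.172   0.06  ] plate [ 499.4 -172.8] [33.7 50.9] long yaw -89.4
top [436.9 265.1] [ 0.4839 -0.2943  0.06  ] plate [ 481.  -290.8] [51.2 36.1] long yaw 45.0
bin_lip [(array([0.53 , 0.255, 0.072]), 0.95), (array([ 0.555, -0.19 ,  0.004]), 0.72)]
bin [(array([0.525, 0.261, 0.072]), 0.84), (array([ 0.407, -0.438,  0.014]), 0.6)]
side [355.2 276. ] [ 0.6165 -0.1289  0.06  ] 
side [371.8 309.5] [ 0.6123 -0.2564  0.06  ] 
side [307.2 269.1] [ 0.5034 -0.0636  0.06  ] 
side [318.7 296.9] [ 0.5005 -0.1736  0.06  ] 
side [326.7 332.9] [ 0.4811 -0.2947  0.06  ] 
bin_lip [(array([0.537, 0.297, 0.093]), 0.83)]
bin [(array([0.535, 0.3  , 0.09 ]), 0.85)]
```

```bash
cat >> h.py <<'E'
def rel(target, obs=None, Rt=None):
    o=obs or get_obs(); A=R.from_euler('xyz',o["tcp_rot"],degrees=True)
    s=A.inv().apply(np.array(target)-o["ee_pos"])*1000
    rv=(A.inv()*Rt).as_rotvec() if Rt is not None else np.zeros(3)
    return np.round(s,1), np.round(rv,4)
def down(yaw): # tool x down, tool y along world heading yaw
    a=np.radians(yaw); x=np.array([0,0,-1.]); y=np.array([np.cos(a),np.sin(a),0]); return R.from_matrix(np.c_[x,y,np.cross(x,y)])
P=np.array([[.619,-.127],[.612,-.256],[.503,-.060],[.4995,-.173],[.481,-.2925]])
E
python3 - <<'E'
from h import *
o=get_obs(); print(o["time"],R.from_euler('xyz',o["tcp_rot"],degrees=True).as_matrix().round(3))
for y in(90,-90): print(y,rel([.481,-.2925,.075],Rt=down(y)))
print(rel([.481,-.2925,.2]))
# bin
d=np.load('top.npz')['c']
m=(d[...,2]>.155)&(d[...,2]<.175)&(d[...,0]>.45)&(d[...,0]<.8)&(d[...,1]>.05)&(d[...,1]<.45)
r=cv2.minAreaRect((d[m][:,:2]*1000).astype(np.float32)); print("top z",np.median(d[m][:,2]),r,cv2.boxPoints(r))
m=(d[...,2]>.02)&(d[...,2]<.15)&(d[...,0]>.38)&(d[...,0]<.56)&(d[...,1]>.12)&(d[...,1]<.38)
q=d[m]
for a in np.arange(.40,.56,.01):
    s=(q[:,0]>=a)&(q[:,0]<a+.01)&(q[:,1]>.2)&(q[:,1]<.3)
    if s.any(): print(round(a,2),np.percentile(q[s][:,2],[5,50,95]).round(3),q[(q[:,0]>=a)&(q[:,0]<a+.01)][:,1].min().round(3),q[(q[:,0]>=a)&(q[:,0]<a+.01)][:,1].max().round(3))
E
```

```text
1.4 [[ 0.     0.225 -0.974]
 [ 0.    -0.974 -0.225]
 [-1.    -0.    -0.   ]]
90 (array([ 125.7, -156.8, -402.9]), array([-2.9148, -0.    , -0.    ]))
-90 (array([ 125.7, -156.8, -402.9]), array([ 0.2268, -0.    ,  0.    ]))
(array([   0.7, -156.8, -402.9]), array([0., 0., 0.]))
top z 0.16487822667088103 ((647.1818237304688, 241.0663604736328), (210.92848205566406, 151.1410675048828), 84.09490966796875) [[561.162   143.93651]
 [711.5011  128.38698]
 [733.20166 338.19623]
 [582.86255 353.74573]]
0.46 [0.107 0.109 0.111] 0.164 0.225
0.47 [0.106 0.113 0.122] 0.161 0.297
0.48 [0.106 0.115 0.123] 0.16 0.354
0.49 [0.092 0.104 0.113] 0.159 0.355
0.5 [0.081 0.091 0.1  ] 0.158 0.353
0.51 [0.068 0.079 0.089] 0.158 0.35
0.52 [0.057 0.067 0.077] 0.155 0.349
0.53 [0.046 0.054 0.063] 0.155 0.349
0.54 [0.032 0.041 0.053] 0.154 0.348
0.55 [0.021 0.03  0.041] 0.153 0.346
```

>>> apply_moves([
  [[0,-157,-403,0.2268,0,0,0],[0,-157,-403,0.2268,0,0,0],[0,-157,-403,0.2268,0,0,0],[0,-157,-403,0.2268,0,0,0],[0,-157,-403,0.2268,0,0,0],[0,-157,-403,0.2268,0,0,0],[0,-157,-403,0.2268,0,0,0],[0,-157,-403,0.2268,0,0,0],[0,-157,-403,0.2268,0,0,0],[0,-157,-403,0.2268,0,0,0],[40,-157,-403,0.2268,0,0,0],[80,-157,-403,0.2268,0,0,0],[120,-157,-403,0.2268,0,0,0],[129,-157,-403,0.2268,0,0,0],[129,-157,-403,0.2268,0,0,0],[129,-157,-403,0.2268,0,0,0]],
], newtons=40)

```text
time: 3.0
ee_pos: [0.4816, -0.2931, 0.0739]
tcp_rot: [147.5, 89.9, -32.5]
wrist_force: [-0.3, -0.2, 0.8]
opening: 0.0001
```

Run:
```python
from h import *
ps={n:cams.camera(n) for n in("top","side")}
im=[]
for n,p in ps.items():
    c=proj(p,[.481,-.2925,.061])[0].astype(int); print(c)
    a=p["pixels"][c[1]-35:c[1]+35,c[0]-35:c[0]+35]
    im.append(cv2.resize(a,(400,400),interpolation=cv2.INTER_CUBIC))
cv2.imwrite('pics/a1.png',cv2.cvtColor(np.hstack(im),cv2.COLOR_RGB2BGR))
for i in range(3): print(get_obs()["wrist_force"])
```

```text
[436 266]
[326 331]
[0.97510733 0.38016063 0.08941541]
[0.97510733 0.38016063 0.08941541]
[0.97510733 0.38016063 0.08941541]
```

View pics/a1.png

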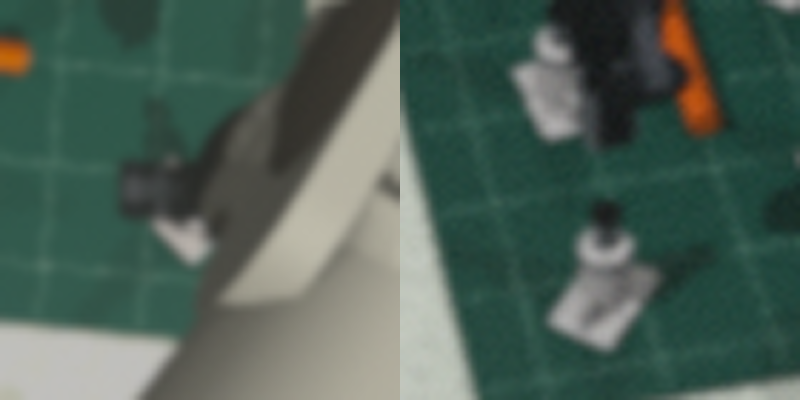

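Run:
```python
from h import *
for n in("side","top"):
    p=cams.camera(n); o=get_obs(); t=o["ee_pos"]; print(o["ee_pos"],o["opening"])
    print("tcp px",proj(p,t), "tip px",proj(p,[.481,-.2925,.061]))
    c=cloud(p); m=(np.abs(c[...,0]-.481)<.04)&(np.abs(c[...,1]+.2925)<.05)&(c[...,2]>.05)&(c[...,2]<.15)
    q=c[m]
    for a in np.arange(.05,.15,.01):
        s=q[(q[:,2]>=a)&(q[:,2]<a+.01)]
        if len(s): print(round(a,2),len(s),s.mean(0).round(3),s.min(0).round(3),s.max(0).round(3))
```

```text
[ 0.48201442 -0.29307272  0.07394603] -0.0002681732467884461
tcp px [[326.84311606 328.35155716]] tip px [[326.320703   331.95397448]]
0.05 15 [ 0.478 -0.298  0.055] [ 0.474 -0.302  0.051] [ 0.483 -0.295  0.059]
0.06 16 [ 0.48  -0.295  0.062] [ 0.475 -0.3    0.06 ] [ 0.486 -0.29   0.064]
0.1 6 [ 0.476 -0.298  0.106] [ 0.471 -0.301  0.104] [ 0.487 -0.29   0.107]
0.11 24 [ 0.478 -0.303  0.116] [ 0.469 -0.308  0.111] [ 0.492 -0.293  0.12 ]
0.12 31 [ 0.477 -0.303  0.126] [ 0.469 -0.309  0.12 ] [ 0.491 -0.29   0.13 ]
0.13 12 [ 0.474 -0.303  0.133] [ 0.47  -0.311  0.13 ] [ 0.484 -0.291  0.138]
0.14 11 [ 0.469 -0.297  0.147] [ 0.467 -0.307  0.14 ] [ 0.47  -0.286  0.15 ]
[ 0.4818706  -0.29290585  0.07355427] -6.220331513078555e-05
tcp px [[437.36270123 265.64364504]] tip px [[436.31708549 266.16798399]]
```

>>> apply_moves([
  [[6,0,0,0,0,0,0],[11,0,0,0,0,0,0],[11,0,0,0,0,0,0],[11,0,0,0,0,0,0]],
])

```text
time: 3.6
ee_pos: [0.4817, -0.2928, 0.0622]
tcp_rot: [148.2, 89.9, -31.8]
wrist_force: [0.1, 0.9, -0.9]
opening: -0.0006
```

Run:
```python
from h import *
p=cams.camera("side"); o=get_obs(); print(o["ee_pos"],o["wrist_force"],o["q"])
c=proj(p,[.481,-.2925,.061])[0].astype(int)
a=p["pixels"][c[1]-60:c[1]+30,c[0]-50:c[0]+50]
cv2.imwrite('pics/a2.png',cv2.cvtColor(cv2.resize(a,(700,630),interpolation=cv2.INTER_CUBIC),cv2.COLOR_RGB2BGR))
cl=cloud(p); m=(np.abs(cl[...,0]-.481)<.04)&(np.abs(cl[...,1]+.2925)<.05)&(cl[...,2]>.07)&(cl[...,2]<.15)
print(cl[m][:,2].min())
```

```text
[ 0.48182872 -0.2928429   0.06243829] [ 0.7089652   0.40395121 -0.13482593] [-3.12895951e+01  6.23311844e+00 -3.84914331e+00  7.97781750e+01
 -9.74643610e-04  1.48710812e+02]
0.09442134243027778
```

View pics/a2.png

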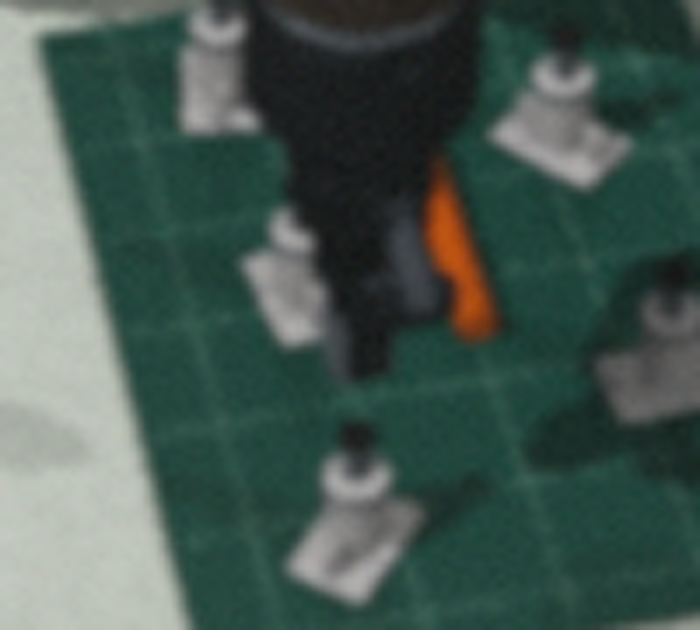

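>>> apply_moves([
  [[2,0,0,0,0,0,0],[3,0,0,0,0,0,0],[3,0,0,0,0,0,0]],
])

```text
time: 3.95
ee_pos: [0.4817, -0.2928, 0.0592]
tcp_rot: [148.9, 89.9, -31.1]
wrist_force: [-0.0, 0.1, -0.2]
opening: 0.0
```

Run:
```python
from h import *
p=cams.camera("side"); o=get_obs(); print(o["ee_pos"],o["wrist_force"])
```

```text
[ 0.48173525 -0.29280759  0.05933559] [-0.64193752 -0.03765084 -0.25348579]
```

>>> apply_moves([
  [[2,0,0,0,0,0,0],[4,0,0,0,0,0,0],[6,0,0,0,0,0,0],[6,0,0,0,0,0,0]],
])

```text
time: 4.4
ee_pos: [0.4816, -0.2927, 0.0529]
tcp_rot: [148.2, 89.9, -31.8]
wrist_force: [0.1, -0.2, 0.4]
opening: -0.0001
```

Run:
```python
from h import *
p=cams.camera("side"); o=get_obs(); print(o["ee_pos"],o["wrist_force"])
c=proj(p,[.481,-.2925,.061])[0].astype(int)
a=p["pixels"][c[1]-40:c[1]+30,c[0]-40:c[0]+40]
cv2.imwrite('pics/a3.png',cv2.cvtColor(cv2.resize(a,(640,560),interpolation=cv2.INTER_CUBIC),cv2.COLOR_RGB2BGR))
cl=cloud(p); m=(np.abs(cl[...,0]-.481)<.02)&(np.abs(cl[...,1]+.2925)<.03)&(cl[...,2]>.03)&(cl[...,2]<.12)
z=np.sort(cl[m][:,2]);print(z.round(3))
```

```text
[ 0.48164649 -0.29276194  0.05309665] [ 0.06109734 -0.14893208 -0.79693237]
[0.03  0.03  0.031 0.031 0.031 0.032 0.032 0.034 0.034 0.034 0.034 0.034
 0.035 0.035 0.035 0.036 0.036 0.036 0.036 0.037 0.038 0.038 0.038 0.038
 0.038 0.038 0.038 0.038 0.038 0.039 0.039 0.039 0.039 0.039 0.04  0.04
 0.04  0.04  0.04  0.04  0.04  0.04  0.04  0.04  0.04  0.041 0.041 0.041
 0.042 0.042 0.042 0.042 0.043 0.043 0.043 0.044 0.044 0.044 0.044 0.044
 0.045 0.046 0.046 0.046 0.046 0.047 0.047 0.048 0.05  0.051 0.051 0.052
 0.053 0.055 0.056 0.056 0.057 0.057 0.058 0.058 0.059 0.059 0.059 0.059
 0.059 0.06  0.06  0.06  0.06  0.06  0.06  0.06  0.061 0.061 0.061 0.061
 0.062 0.063 0.063 0.083 0.084 0.085 0.086 0.086 0.087 0.088 0.09  0.091
 0.091 0.092 0.092 0.093 0.093 0.094 0.094 0.094 0.094 0.095 0.095 0.095
 0.095 0.095 0.097 0.097 0.097 0.097 0.097 0.098 0.098 0.098 0.098 0.099
 0.099 0.099 0.099 0.099 0.1   0.1   0.1   0.1   0.102 0.102 0.102 0.102
 0.102 0.103 0.104 0.104 0.104 0.104 0.105 0.105 0.105 0.105 0.106 0.106
 0.107 0.107 0.108 0.108 0.108 0.109 0.11  0.11  0.11  0.11  0.111 0.111
 0.111 0.112 0.112 0.113 0.113 0.113 0.115 0.118 0.118 0.118 0.119]
```

View pics/a3.png

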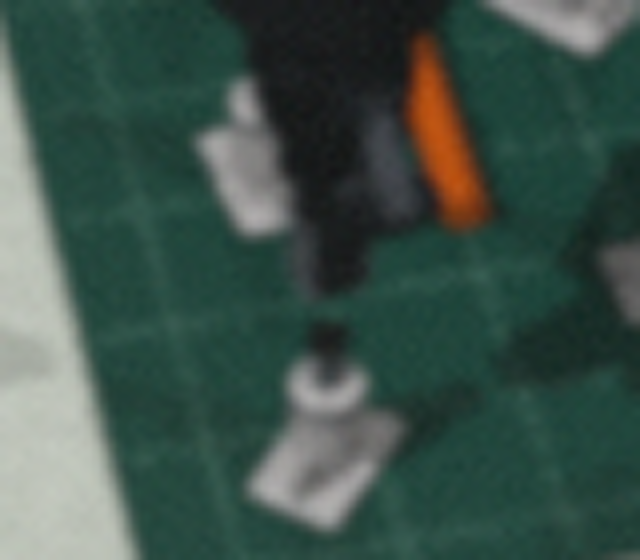

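The reported TCP is about 30 mm lower than where the camera shows the fingertips, and there is no contact force. So I'll find the true contact height by feel, in small steps.

>>> apply_moves([
  [[4,0,0,0,0,0,0],[8,0,0,0,0,0,0],[12,0,0,0,0,0,0],[14,0,0,0,0,0,0],[15,0,0,0,0,0,0],[15,0,0,0,0,0,0]],
])

```text
time: 5.05
ee_pos: [0.4816, -0.2927, 0.0379]
tcp_rot: [148.1, 89.9, -31.9]
wrist_force: [0.1, -0.4, -0.1]
opening: -0.0001
```

Run:
```python
from h import *
p=cams.camera("side"); o=get_obs(); print(o["ee_pos"],o["wrist_force"])
c=proj(p,[.481,-.2925,.061])[0].astype(int)
a=p["pixels"][c[1]-40:c[1]+30,c[0]-40:c[0]+40]
cv2.imwrite('pics/a4.png',cv2.cvtColor(cv2.resize(a,(640,560),interpolation=cv2.INTER_CUBIC),cv2.COLOR_RGB2BGR))
```

```text
[ 0.48170049 -0.29277822  0.03812733] [-0.16562391 -0.73506397 -0.19313537]
```

View pics/a4.png

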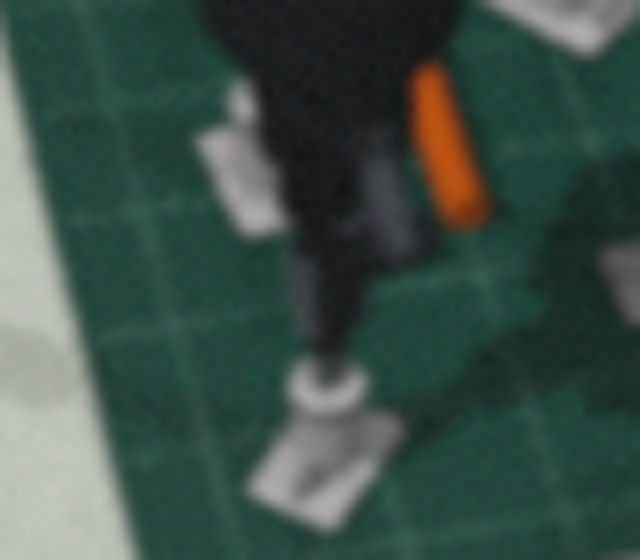

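>>> apply_moves([
  [[2,0,0,0,0,0,0],[3,0,0,0,0,0,0],[3,0,0,0,0,0,0]],
])

```text
time: 5.4
ee_pos: [0.4816, -0.2927, 0.035]
tcp_rot: [149.4, 89.9, -30.6]
wrist_force: [1.1, 0.2, 0.2]
opening: -0.0003
```

>>> apply_moves([
  [[1,0,0,0,0,0,0],[1.5,0,0,0,0,0,0],[1.5,0,0,0,0,0,0]],
])

```text
time: 5.7
ee_pos: [0.4816, -0.2927, 0.0334]
tcp_rot: [147.2, 89.9, -32.8]
wrist_force: [0.4, 0.3, 0.4]
opening: -0.0003
```

>>> apply_moves([
  [[1,0,0,0,0,0,0],[1.5,0,0,0,0,0,0],[1.5,0,0,0,0,0,0]],
])

```text
time: 6.0
ee_pos: [0.4815, -0.2927, 0.0318]
tcp_rot: [147.4, 89.9, -32.6]
wrist_force: [-0.1, 0.4, 1.2]
opening: -0.0
```

>>> apply_moves([
  [[1,0,0,0,0,0,0],[1,0,0,0,0,0,0],[1,0,0,0,0,0,0]],
])

```text
time: 6.3
ee_pos: [0.4815, -0.2926, 0.0307]
tcp_rot: [148.3, 89.9, -31.7]
wrist_force: [0.1, 0.7, -0.2]
opening: -0.0001
```

>>> apply_moves([
  [[1,0,0,0,0,0,0],[1,0,0,0,0,0,0],[1,0,0,0,0,0,0]],
])

```text
time: 6.6
ee_pos: [0.4816, -0.2927, 0.0299]
tcp_rot: [148.9, 89.9, -31.1]
wrist_force: [-0.4, 1.0, 0.9]
opening: 0.0
```

>>> apply_moves([
  [[1,0,0,0,0,0,0],[1,0,0,0,0,0,0],[1,0,0,0,0,0,0]],
])

```text
time: 6.9
ee_pos: [0.4816, -0.2927, 0.0289]
tcp_rot: [146.7, 89.9, -33.3]
wrist_force: [-0.9, 0.5, 2.5]
opening: -0.0004
```

>>> apply_moves([
  [[1,0,0,0,0,0,0],[1,0,0,0,0,0,0],[1,0,0,0,0,0,0]],
])

```text
time: 7.2
ee_pos: [0.4816, -0.2927, 0.0279]
tcp_rot: [149.4, 89.9, -30.6]
wrist_force: [0.4, 0.8, 3.3]
opening: 0.0002
```

>>> apply_moves([
  [[1,0,0,0,0,0,0],[1,0,0,0,0,0,0],[1,0,0,0,0,0,0]],
])

```text
time: 7.5
ee_pos: [0.4816, -0.2927, 0.027]
tcp_rot: [148.2, 89.9, -31.8]
wrist_force: [-0.9, 0.5, 2.8]
opening: -0.0002
```

Run:
```python
from h import *
f=[]
for i in range(3):
    p=cams.camera("side"); o=get_obs(); f.append(o["wrist_force"]); print(o["ee_pos"],o["wrist_force"])
save(p,"a5.png")
c=proj(p,[.481,-.2925,.061])[0].astype(int)
a=p["pixels"][c[1]-40:c[1]+30,c[0]-40:c[0]+40]
cv2.imwrite('pics/a6.png',cv2.cvtColor(cv2.resize(a,(640,560),interpolation=cv2.INTER_CUBIC),cv2.COLOR_RGB2BGR))
```

```text
[ 0.48160842 -0.29274785  0.02698284] [-0.37911985  0.32231612  2.25350688]
[ 0.48161697 -0.29272251  0.02698477] [-0.45008353 -0.26582324  3.52734478]
[ 0.48156419 -0.2927287   0.02695607] [-0.53808966 -0.04199694  3.13200865]
```

View pics/a6.png

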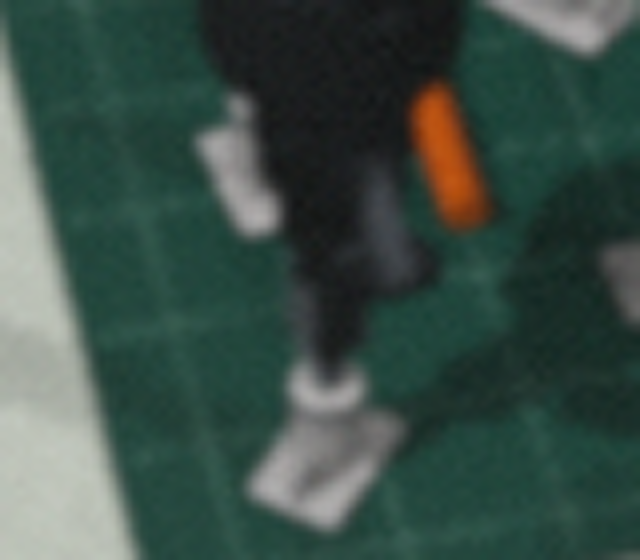

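>>> apply_moves([
  [[1,0,0,0,0,0,0],[2,0,0,0,0,0,0],[3,0,0,0,0,0,0],[3,0,0,0,0,0,0],[3,0,0,0,0,0,0]],
])

```text
time: 8.15
ee_pos: [0.4816, -0.2928, 0.0241]
tcp_rot: [148.0, 89.9, -32.0]
wrist_force: [-1.3, 0.1, 4.7]
opening: 0.0002
```

Run:
```python
from h import *
for i in range(3):
    p=cams.camera("side"); o=get_obs(); print(o["ee_pos"],o["wrist_force"])
print(rel([.4995,-.173,.065]))
```

```text
[ 0.48165481 -0.29274849  0.02408035] [-1.02781508  0.65352463  5.35850987]
[ 0.48160928 -0.29279105  0.02406011] [-1.00816929 -0.1724438   4.31131589]
[ 0.48163482 -0.2927467   0.02405965] [0.18069677 1.57043893 5.28933721]
(array([ -41. , -119.7,  -17.9]), array([0., 0., 0.]))
```

>>> apply_moves([
  [[-20,0,0,0,0,0,0],[-25,-5,-1,0,0,0,0],[-25,-45,-7,0,0,0,0],[-25,-85,-13,0,0,0,0],[-25,-120,-18,0,0,0,0],[-25,-120,-18,0,0,0,0],[-25,-120,-18,0,0,0,0],[-15,-120,-18,0,0,0,0],[-8,-120,-18,0,0,0,0],[-5.5,-120,-18,0,0,0,0],[-4,-120,-18,0,0,0,0],[-3.5,-120,-18,0,0,0,0],[-3.5,-120,-18,0,0,0,0]],
])

```text
time: 9.6
ee_pos: [0.4997, -0.1732, 0.0278]
tcp_rot: [140.3, 89.9, -39.7]
wrist_force: [-1.9, -2.4, 3.5]
opening: -0.0002
```

```bash
cat >> h.py <<'E'
def feel(n=4):
    o=get_obs(); print(o["time"],o["ee_pos"].round(4) if hasattr(o["ee_pos"],'round') else o["ee_pos"]); f=[]
    for i in range(n): p=cams.camera("side"); f.append(get_obs()["wrist_force"])
    f=np.array(f); print("mean",f.mean(0).round(2),"z",f[:,2].round(2)); return p
E
python3 -c "
from h import *
feel()"
```

```text
9.6 [ 0.4997 -0.1732  0.0278]
mean [-1.7  -2.13  4.41] z [3.9  4.97 4.68 4.09]
```

>>> apply_moves([
  [[1,0,0,0,0,0,0],[2,0,0,0,0,0,0],[2,0,0,0,0,0,0],[2,0,0,0,0,0,0]],
])

```text
time: 10.2
ee_pos: [0.4999, -0.1731, 0.026]
tcp_rot: [141.0, 89.8, -39.0]
wrist_force: [-2.1, -2.6, 6.3]
opening: 0.0004
```

```bash
python3 -c "
from h import *
feel(); print(rel([.503,-.06,.0259]))"
```

```text
10.2 [ 0.4999 -0.1731  0.026 ]
mean [-2.12 -2.14  6.28] z [5.99 6.33 6.6  6.2 ]
(array([  -0. , -113.1,   -3.1]), array([0., 0., 0.]))
```

>>> apply_moves([
  [[-20,0,0,0,0,0,0],[-24,-5,0,0,0,0,0],[-24,-45,-1,0,0,0,0],[-24,-85,-2,0,0,0,0],[-24,-113,-3,0,0,0,0],[-24,-113,-3,0,0,0,0],[-24,-113,-3,0,0,0,0],[-14,-113,-3,0,0,0,0],[-7,-113,-3,0,0,0,0],[-4,-113,-3,0,0,0,0],[-2,-113,-3,0,0,0,0],[-1.8,-113,-3,0,0,0,0],[-1.8,-113,-3,0,0,0,0]],
])

```text
time: 11.7
ee_pos: [0.503, -0.0605, 0.028]
tcp_rot: [140.5, 89.8, -39.6]
wrist_force: [-1.2, -2.1, 4.0]
opening: 0.0002
```

```bash
python3 -c "
from h import *
feel()"
```

```text
11.7 [ 0.503  -0.0605  0.028 ]
mean [-1.46 -1.76  4.09] z [4.83 4.03 3.56 3.92]
```

>>> apply_moves([
  [[1,0,0,0,0,0,0],[2,0,0,0,0,0,0],[2,0,0,0,0,0,0],[2,0,0,0,0,0,0]],
])

```text
time: 12.3
ee_pos: [0.5031, -0.0604, 0.0262]
tcp_rot: [140.2, 89.8, -39.8]
wrist_force: [-3.1, -2.8, 6.8]
opening: 0.0002
```

```bash
python3 -c "
from h import *
feel(); print(rel([.619,-.127,.0286]))"
```

```text
12.3 [ 0.5031 -0.0604  0.0262]
mean [-2.64 -1.67  6.36] z [6.46 6.27 6.06 6.63]
(array([  -1.9,   66.6, -115.9]), array([0., 0., 0.]))
```

P3 and P4 both feel sound. Next is P1.

>>> apply_moves([
  [[-20,0,0,0,0,0,0],[-24,2,-4,0,0,0,0],[-24,22,-38,0,0,0,0],[-24,42,-73,0,0,0,0],[-24,66,-115,0,0,0,0],[-24,66.5,-116,0,0,0,0],[-24,66.5,-116,0,0,0,0],[-14,66.5,-116,0,0,0,0],[-7,66.5,-116,0,0,0,0],[-4,66.5,-116,0,0,0,0],[-2,66.5,-116,0,0,0,0],[-1.6,66.5,-116,0,0,0,0],[-1.6,66.5,-116,0,0,0,0]],
])

```text
time: 13.8
ee_pos: [0.6191, -0.1268, 0.029]
tcp_rot: [146.7, 89.7, -33.3]
wrist_force: [-2.0, 0.9, 2.3]
opening: -0.0
```

```bash
python3 -c "
from h import *
feel(); print(rel([.612,-.256,.0282]))"
```

```text
13.8 [ 0.6191 -0.1268  0.029 ]
mean [-1.91  0.46  2.57] z [2.05 1.98 3.77 2.47]
(array([  0.8, 129.1,   7.2]), array([0., 0., 0.]))
```

>>> apply_moves([
  [[1,0,0,0,0,0,0],[1,0,0,0,0,0,0],[1,0,0,0,0,0,0]],
])

```text
time: 14.3
ee_pos: [0.6193, -0.1269, 0.0279]
tcp_rot: [145.9, 89.8, -34.1]
wrist_force: [-2.8, 0.3, 4.6]
opening: -0.0001
```

```bash
python3 -c "
from h import *
feel(3); print(rel([.612,-.256,.0282]))"
```

```text
14.3 [ 0.6193 -0.1269  0.0279]
mean [-1.78  0.9   4.04] z [4.1  4.75 3.26]
(array([-1.000e-01,  1.291e+02,  7.200e+00]), array([0., 0., 0.]))
```

Sound so far: about 4 N at 2 mm. I'll confirm with a deeper push.

>>> apply_moves([
  [[1,0,0,0,0,0,0],[2,0,0,0,0,0,0],[2,0,0,0,0,0,0],[2,0,0,0,0,0,0]],
])

```text
time: 14.85
ee_pos: [0.6192, -0.1268, 0.026]
tcp_rot: [146.6, 89.8, -33.4]
wrist_force: [-1.7, 2.0, 5.4]
opening: -0.0001
```

```bash
python3 -c "
from h import *
feel(3); print(rel([.612,-.256,.029]))"
```

```text
14.85 [ 0.6192 -0.1268  0.026 ]
mean [-2.9   1.7   6.18] z [5.69 5.98 6.87]
(array([ -2.8, 129.2,   7.2]), array([0., 0., 0.]))
```

>>> apply_moves([
  [[-20,0,0,0,0,0,0],[-24,5,0,0,0,0,0],[-24,45,3,0,0,0,0],[-24,88,5,0,0,0,0],[-24,129,7,0,0,0,0],[-24,129,7,0,0,0,0],[-24,129,7,0,0,0,0],[-14,129,7,0,0,0,0],[-7,129,7,0,0,0,0],[-4,129,7,0,0,0,0],[-2.5,129,7,0,0,0,0],[-2.5,129,7,0,0,0,0]],
])

```text
time: 16.2
ee_pos: [0.6123, -0.2549, 0.0292]
tcp_rot: [149.9, 89.7, -30.0]
wrist_force: [-2.5, 0.8, 6.4]
opening: -0.0001
```

```bash
python3 -c "
from h import *
feel(3)"
```

```text
16.2 [ 0.6123 -0.2549  0.0292]
mean [-2.03  1.8   5.36] z [6.4  4.56 5.1 ]
```

P2 gives about 5.4 N at only 0.7 mm, so it is stiff. P5 is tired, with a slope of about 0.65 N/mm. Before grasping, I'll raise the arm, open part-way and check where the finger ends and the gripper body really are.

>>> apply_moves([
  [[-20,0,0,0,0,0,0],[-50,0,0,0,0,0,0.55],[-50,0,0,0,0,0,0.55],[-50,0,0,0,0,0,0.55],[-50,0,0,0,0,0,0.55]],
])

```text
time: 16.85
ee_pos: [0.6118, -0.2544, 0.0783]
tcp_rot: [146.6, 89.8, -33.4]
wrist_force: [0.2, 0.2, -0.6]
opening: 0.0469
```

Run:
```python
from h import *
p=cams.camera("side"); o=get_obs(); t=np.array(o["ee_pos"]); print(o["time"],t,o["wrist_force"],o["opening"])
c=proj(p,t)[0].astype(int)
a=p["pixels"][c[1]-80:c[1]+30,c[0]-60:c[0]+60]
cv2.imwrite('pics/b1.png',cv2.cvtColor(cv2.resize(a,(720,660),interpolation=cv2.INTER_CUBIC),cv2.COLOR_RGB2BGR))
cl=cloud(p); m=(np.abs(cl[...,0]-t[0])<.08)&(np.abs(cl[...,1]-t[1])<.08)&(cl[...,2]>.08)&(cl[...,2]<.26)
q=cl[m]-t
for a in np.arange(0,.18,.01):
    s=q[(q[:,2]>=a)&(q[:,2]<a+.01)]
    if len(s): print(round(a,2),len(s),s.min(0).round(3)[:2],s.max(0).round(3)[:2])
```

```text
16.9 [ 0.61164871 -0.25441511  0.07807917] [0.28618742 0.47323554 0.05437566] 0.046780960834250276
0.03 27 [-0.012 -0.032] [0.009 0.027]
0.04 49 [-0.013 -0.041] [0.005 0.029]
0.05 42 [-0.013 -0.041] [0.005 0.028]
0.06 35 [-0.013 -0.04 ] [0.004 0.032]
0.07 27 [-0.015 -0.044] [0.    0.035]
0.08 69 [-0.015 -0.058] [0.011 0.058]
0.09 65 [-0.019 -0.06 ] [0.011 0.057]
0.1 91 [-0.019 -0.064] [0.011 0.062]
0.11 66 [-0.019 -0.066] [0.017 0.024]
0.12 78 [-0.021 -0.069] [0.01  0.016]
0.13 132 [-0.023 -0.07 ] [0.011 0.012]
0.14 60 [-0.013 -0.068] [ 0.009 -0.016]
0.15 33 [-0.019 -0.04 ] [ 0.011 -0.03 ]
0.16 93 [-0.039 -0.042] [0.027 0.013]
0.17 119 [-0.039 -0.043] [0.03  0.012]
```

View pics/b1.png

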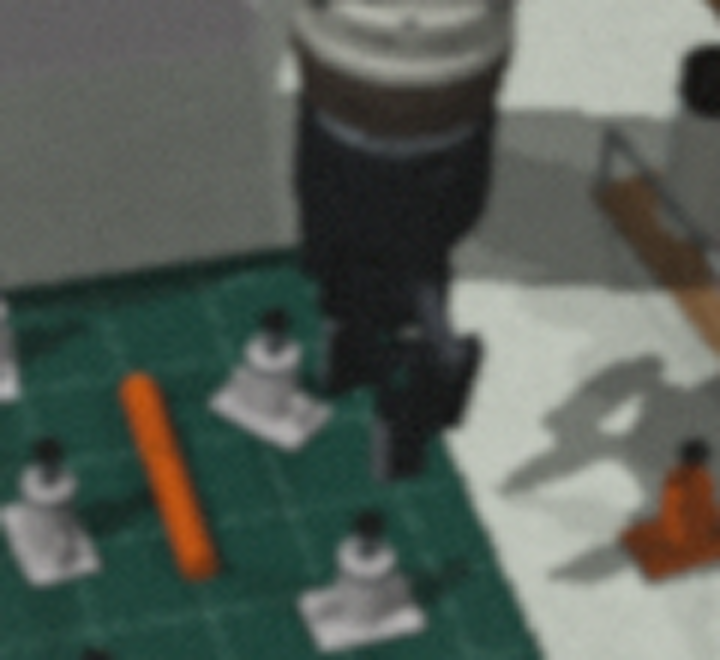

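>>> apply_moves([
  [[25,1,0,0,0,0,0.55],[50,1,0,0,0,0,0.55],[70,1,0,0,0,0,0.55],[85,1,0,0,0,0,0.55],[93,1,0,0,0,0,0.55],[93,1,0,0,0,0,0.55]],
], newtons=25)

```text
time: 17.5
ee_pos: [0.6112, -0.2552, -0.0163]
tcp_rot: [117.9, 89.9, -62.0]
wrist_force: [-0.7, 0.5, 0.9]
opening: 0.0469
```

Run:
```python
from h import *
p=cams.camera("side"); o=get_obs(); t=np.array(o["ee_pos"]); print(o["time"],t,o["wrist_force"],o["opening"])
c=proj(p,t)[0].astype(int)
a=p["pixels"][c[1]-60:c[1]+30,c[0]-50:c[0]+50]
cv2.imwrite('pics/b2.png',cv2.cvtColor(cv2.resize(a,(700,630),interpolation=cv2.INTER_CUBIC),cv2.COLOR_RGB2BGR))
```

```text
17.55 [ 0.61177477 -0.25550302 -0.01499431] [-0.117975    0.27262772 -0.23654162] 0.04722991632284052
```

View pics/b2.png

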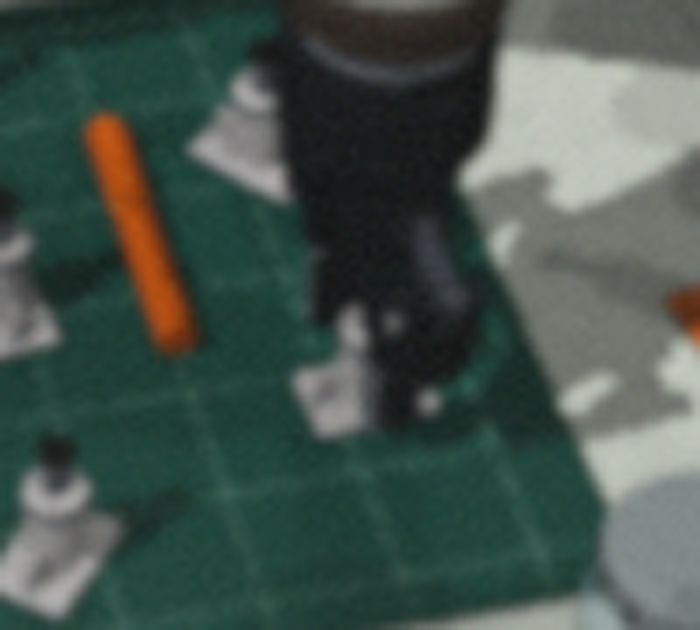

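>>> apply_moves([
  [[0,0,0,0,0,0,0.1],[0,0,0,0,0,0,0],[0,0,0,0,0,0,0],[0,0,0,0,0,0,0],[0,0,0,0,0,0,0]],
], newtons=25)

```text
time: 18.05
ee_pos: [0.6124, -0.2558, -0.0137]
tcp_rot: [148.9, 89.7, -31.0]
wrist_force: [-1.0, 0.0, 5.5]
opening: 0.0211
```

>>> apply_moves([
  [[-15,0,0,0,0,0,0],[-50,0,0,0,0,0,0],[-90,0,0,0,0,0,0],[-90,0,0,0,0,0,0]],
])

```text
time: 18.45
ee_pos: [0.6147, -0.2567, 0.0839]
tcp_rot: [154.9, 89.2, -25.1]
wrist_force: [0.1, -0.2, 0.2]
opening: 0.0213
```

Run:
```python
from h import *
p=cams.camera("side"); o=get_obs(); t=np.array(o["ee_pos"]); print(o["time"],t,o["wrist_force"],o["opening"],o["q"])
c=proj(p,t)[0].astype(int)
a=p["pixels"][c[1]-60:c[1]+60,c[0]-60:c[0]+60]
cv2.imwrite('pics/b3.png',cv2.cvtColor(cv2.resize(a,(600,600),interpolation=cv2.INTER_CUBIC),cv2.COLOR_RGB2BGR))
# bin drops
xs=np.array([.9947,-.103]);ys=np.array([.103,.9947]);f=np.array([.572,.249])
for v in(-.04,.04): print(v, f-.045*xs+v*ys)
g=f-.045*xs-.04*ys
for z in(.15,.17): print(rel([g[0],g[1],z],Rt=down(-90)), rel([g[0],g[1],z],Rt=down(-96)))
```

```text
18.5 [ 0.61382658 -0.25628698  0.08070053] [ 0.04271676 -0.53599627 -0.59876134] 0.021086820632879488 [-2.26448452e+01  1.95426855e+01  1.38737270e+01  8.37298772e+01
 -3.54820410e-02  1.57285667e+02]
-0.04 [0.5231185 0.213847 ]
0.04 [0.5313585 0.293423 ]
(array([ -72.3, -469.9,   89.5]), array([ 0.0012, -0.0094, -0.0046])) (array([ -72.3, -469.9,   89.5]), array([ 0.1059, -0.0097, -0.0041]))
(array([ -92.3, -469.8,   89.3]), array([ 0.0012, -0.0094, -0.0046])) (array([ -92.3, -469.8,   89.3]), array([ 0.1059, -0.0097, -0.0041]))
```

View pics/b3.png

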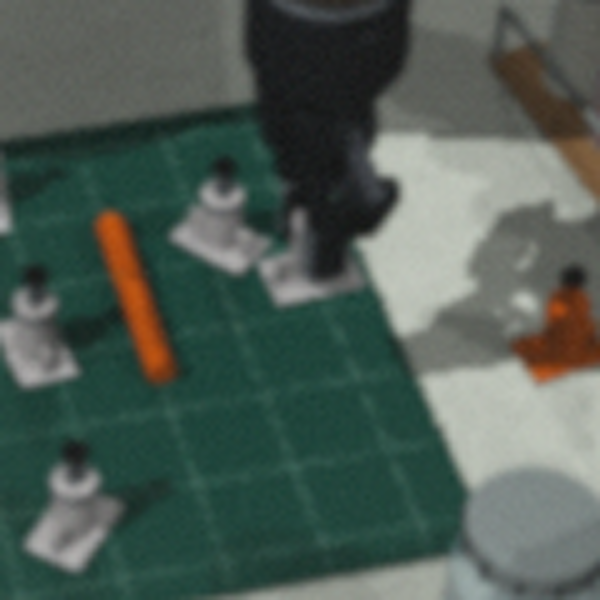

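Holding it: the opening is 21 mm. Now carrying it to the bin.

>>> apply_moves([
  [[-30,-20,35,0,0,0,0],[-60,-45,70,0,0,0,0],[-72,-90,89,0,0,0,0],[-72,-138,89,0,0,0,0],[-72,-186,89,0,0,0,0],[-72,-234,89,0,0,0,0],[-72,-282,89,0,0,0,0],[-72,-330,89,0,0,0,0],[-72,-378,89,0,0,0,0],[-72,-426,89,0,0,0,0],[-72,-470,89,0,0,0,0],[-72,-470,89,0,0,0,0],[-72,-470,89,0,0,0,0]],
])

```text
time: 19.8
ee_pos: [0.5334, 0.05, 0.1498]
tcp_rot: [-103.7, 88.1, 80.6]
wrist_force: [-0.7, -0.2, -0.6]
opening: 0.0211
```

Run:
```python
from h import *
o=get_obs(); t=np.array(o["ee_pos"]); print(o["time"],t,o["wrist_force"],o["opening"])
ims=[]
for n in("top","side"):
    p=cams.camera(n); c=proj(p,t)[0].astype(int)
    a=p["pixels"][c[1]-50:c[1]+50,c[0]-50:c[0]+50]
    ims.append(cv2.resize(a,(400,400),interpolation=cv2.INTER_CUBIC))
cv2.imwrite('pics/b4.png',cv2.cvtColor(np.hstack(ims),cv2.COLOR_RGB2BGR))
print(rel([.523,.214,.097],Rt=down(-96)))
```

```text
19.8 [0.53338628 0.04999941 0.14978868] [-0.65909533 -0.16444612 -0.64303411] 0.02108051158025544
(array([  58.1, -162.3,   -1.7]), array([ 0.1807, -0.005 ,  0.033 ]))
```

View pics/b4.png

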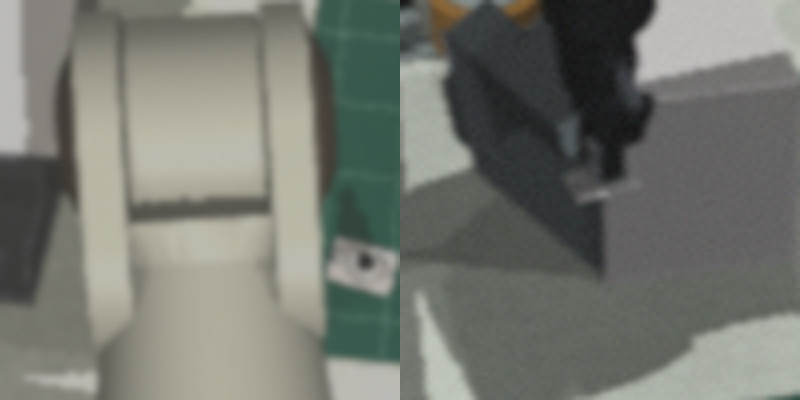

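>>> apply_moves([
  [[0,-40,2,0.04,0,0.033,0],[0,-80,2,0.09,0,0.033,0],[0,-120,2,0.14,0,0.033,0],[0,-162,0,0.18,0,0.033,0],[0,-162,0,0.18,0,0.033,0],[0,-162,0,0.18,0,0.033,0],[0,-162,0,0.18,0,0.033,0]],
])

```text
time: 20.6
ee_pos: [0.5203, -0.0012, 0.1546]
tcp_rot: [-95.3, 87.7, 83.3]
wrist_force: [0.2, -1.1, -1.2]
opening: 0.021
```

Run:
```python
from h import *
o=get_obs(); t=np.array(o["ee_pos"]); print(o["time"],t,o["wrist_force"],o["opening"])
p=cams.camera("side"); c=proj(p,t)[0].astype(int)
a=p["pixels"][c[1]-50:c[1]+50,c[0]-50:c[0]+50]
cv2.imwrite('pics/b5.png',cv2.cvtColor(cv2.resize(a,(600,600),interpolation=cv2.INTER_CUBIC),cv2.COLOR_RGB2BGR))
print(rel([.523,.214,.097],Rt=down(-96)))
```

```text
20.6 [ 0.52028711 -0.00125     0.1546457 ] [ 0.24954582 -1.08811114 -1.21993751] 0.021046386336935036
(array([  66.3, -212.8,    2.9]), array([ 0.079 , -0.0021,  0.0404]))
```

View pics/b5.png

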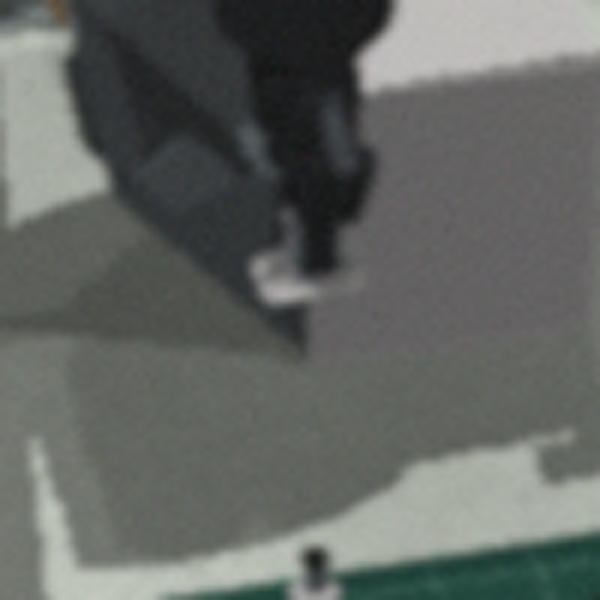

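Joint 6 hit its limit (q6 = 180 + q1 with this yaw). I'll make the half turn, which gives the same grasp, and carry on.

Run:
```python
from h import *
o=get_obs(); print(o["q"])
print(rel([.522,.214,.152],Rt=down(84)))
print(rel([.522,.05,.152],Rt=down(84)))
```

```text
[-1.53600417e+00 -8.30189979e-02 -2.87174155e-01  8.95862778e+01
  2.30601787e+00  1.79942252e+02]
(array([  11.4, -214.9,    3.7]), array([-3.062 , -0.0618, -0.0032]))
(array([  4.8, -51.1,  -0.5]), array([-3.062 , -0.0618, -0.0032]))
```

>>> apply_moves([
  [[0,0,0,-0.15,-0.003,0,0],[0,0,0,-0.3,-0.006,0,0],[0,0,0,-0.45,-0.009,0,0],[0,0,0,-0.6,-0.012,0,0],[1,-8,0,-0.75,-0.015,0,0],[1,-16,0,-0.9,-0.018,0,0],[2,-24,0,-1.05,-0.021,0,0],[2,-32,0,-1.2,-0.024,0,0],[3,-40,0,-1.35,-0.027,0,0],[3,-48,0,-1.5,-0.03,0,0],[4,-58,0,-1.65,-0.033,0,0],[4,-68,0,-1.8,-0.036,0,0],[5,-80,1,-1.95,-0.039,0,0],[5,-95,1,-2.1,-0.042,0,0],[6,-110,1,-2.25,-0.045,0,0],[7,-130,2,-2.4,-0.048,0,0],[8,-150,2,-2.55,-0.051,0,0],[9,-175,3,-2.7,-0.054,0,0],[10,-200,3,-2.85,-0.057,0,0],[11,-215,4,-3.0,-0.06,-0.003,0]],
])

```text
time: 22.65
ee_pos: [0.5214, 0.2163, 0.1522]
tcp_rot: [147.5, 89.9, 138.4]
wrist_force: [0.1, -0.5, -1.4]
opening: 0.0212
```

Run:
```python
from h import *
o=get_obs(); t=np.array(o["ee_pos"]); print(o["time"],t,o["wrist_force"],o["opening"],o["q"])
p=cams.camera("side"); c=proj(p,t)[0].astype(int)
a=p["pixels"][c[1]-50:c[1]+50,c[0]-50:c[0]+50]
cv2.imwrite('pics/b6.png',cv2.cvtColor(cv2.resize(a,(600,600),interpolation=cv2.INTER_CUBIC),cv2.COLOR_RGB2BGR))
print(rel([.523,.214,.097],Rt=down(84)))
```

```text
22.65 [0.52137474 0.21629844 0.15218974] [ 0.14034434 -0.46456567 -1.40319292] 0.021203650337232222 [2.24884767e+01 6.26624039e+00 6.08947568e+00 8.98607402e+01
 7.72928522e-02 3.16052485e+01]
(array([55. , -3.4,  2.5]), array([-0.0444, -0.0016, -0.0014]))
```

View pics/b6.png

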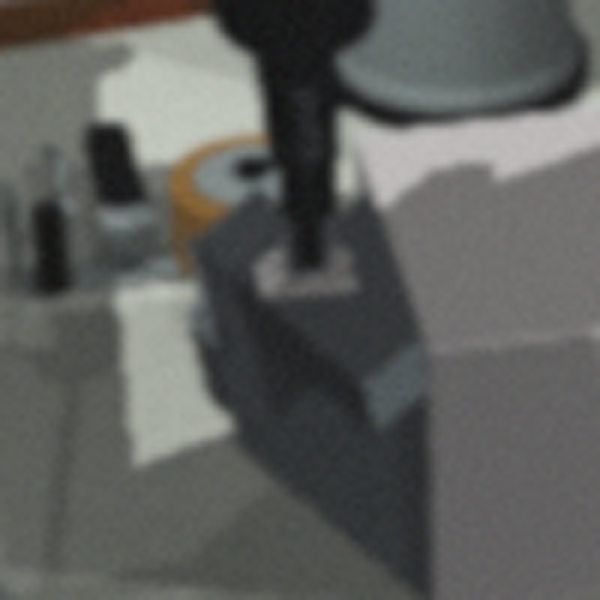

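>>> apply_moves([
  [[25,-3,2,-0.04,0,0,0],[45,-3,2,-0.04,0,0,0],[57,-3,2,-0.04,0,0,0],[57,-3,2,-0.04,0,0,0],[57,-3,2,-0.04,0,0,0],[57,-3,2,-0.04,0,0,0.5],[57,-3,2,-0.04,0,0,0.5],[57,-3,2,-0.04,0,0,0.5],[57,-3,2,-0.04,0,0,0.5],[20,-3,2,-0.04,0,0,0.5],[-10,-3,2,-0.04,0,0,0.5],[-10,-3,2,-0.04,0,0,0.5]],
])

```text
time: 23.9
ee_pos: [0.5242, 0.215, 0.1666]
tcp_rot: [47.5, 89.7, 41.3]
wrist_force: [0.3, -0.2, -0.3]
opening: 0.0426
```

Run:
```python
from h import *
o=get_obs(); t=np.array(o["ee_pos"]); print(o["time"],t,o["wrist_force"],o["opening"])
ims=[]
for n in("side","top"):
    p=cams.camera(n); c=proj(p,[.52,.22,.12])[0].astype(int)
    a=p["pixels"][c[1]-50:c[1]+50,c[0]-50:c[0]+50]
    ims.append(cv2.resize(a,(400,400),interpolation=cv2.INTER_CUBIC))
cv2.imwrite('pics/b7.png',cv2.cvtColor(np.hstack(ims),cv2.COLOR_RGB2BGR))
print(rel([.481,-.2935,.08],Rt=down(84-90)), rel([.481,-.2935,.08],Rt=down(-6)))
```

```text
23.9 [0.52424369 0.21498881 0.16659829] [ 0.27758403 -0.17925479 -0.2559844 ] 0.04258278376104836
(array([  81.4, -509.8,   13.5]), array([ 1.5664e+00, -1.9000e-03, -1.4000e-03])) (array([  81.4, -509.8,   13.5]), array([ 1.5664e+00, -1.9000e-03, -1.4000e-03]))
```

View pics/b7.png

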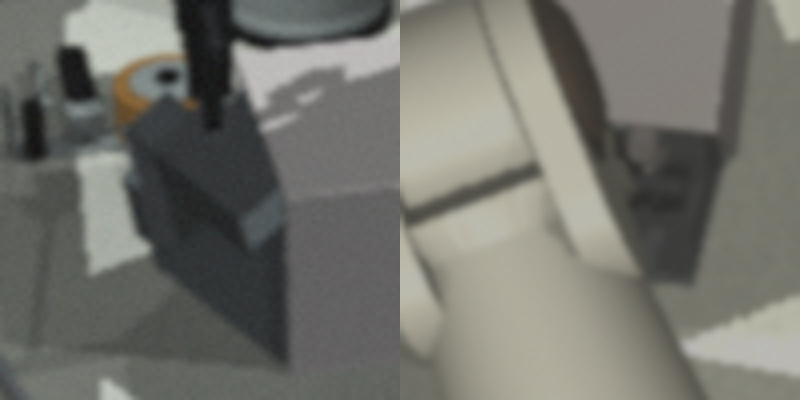

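>>> apply_moves([
  [[0,-45,1,0,0,0,0.5],[0,-90,2,0,0,0,0.5],[0,-135,3,0,0,0,0.5],[0,-180,5,0,0,0,0.5],[0,-225,6,0,0,0,0.5],[10,-270,7,0,0,0,0.5],[20,-315,8,0,0,0,0.55],[40,-360,9,0,0,0,0.55],[60,-405,11,0,0,0,0.55],[80,-450,12,0,0,0,0.55],[80,-495,13,0,0,0,0.55],[80,-510,13.5,0,0,0,0.55],[80,-510,13.5,0,0,0,0.55],[80,-510,13.5,0,0,0,0.55],[80,-510,13.5,0,0,0,0.55]],
])

```text
time: 25.5
ee_pos: [0.4812, -0.2925, 0.0814]
tcp_rot: [100.3, 89.9, 94.1]
wrist_force: [0.3, 0.5, -0.1]
opening: 0.047
```

Run:
```python
from h import *
o=get_obs(); t=np.array(o["ee_pos"]); print(o["time"],t,o["wrist_force"],o["opening"])
p=cams.camera("side"); c=proj(p,t)[0].astype(int)
a=p["pixels"][c[1]-60:c[1]+40,c[0]-50:c[0]+50]
cv2.imwrite('pics/b8.png',cv2.cvtColor(cv2.resize(a,(600,600),interpolation=cv2.INTER_CUBIC),cv2.COLOR_RGB2BGR))
print(rel([.481,-.2935,-.015],Rt=down(84)))
p=cams.camera("top"); c=proj(p,[.52,.22,.12])[0].astype(int)
a=p["pixels"][c[1]-50:c[1]+50,c[0]-50:c[0]+50]
cv2.imwrite('pics/b9.png',cv2.cvtColor(cv2.resize(a,(600,600),interpolation=cv2.INTER_CUBIC),cv2.COLOR_RGB2BGR))
```

```text
25.5 [ 0.48120431 -0.29245174  0.08135024] [ 0.3141881  0.5407362 -0.1370882] 0.04701450259138312
(array([96.5, -1.3, -0.2]), array([-0.0029, -0.0002, -0.0023]))
```

View pics/b8.png

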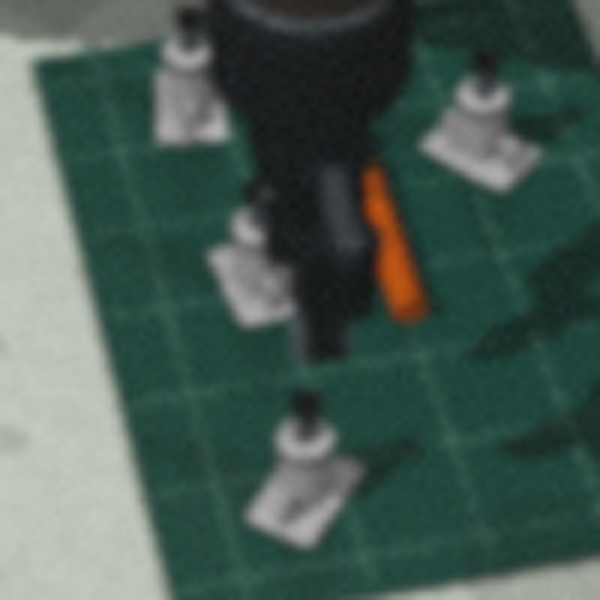

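View pics/b9.png

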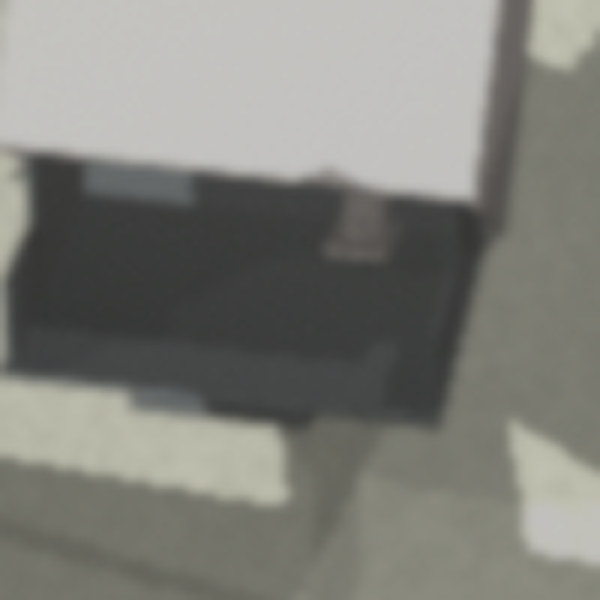

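Run:
```python
from h import *
p=cams.camera("top"); c0=proj(p,[.52,.22,.12])[0].astype(int); print(c0); c=cloud(p)
for (u,v) in [(330,175),(325,168),(340,190),(355,200),(360,220),(360,240),(360,255),(330,250),(390,250),(140,180),(280,300),(430,300)]:
    U=c0[0]-50+u//6; V=c0[1]-50+v//6
    print((u,v),(U,V),c[V,U].round(3),p["pixels"][V,U])
```

```text
[244 248]
(330, 175) (np.int64(249), np.int64(227)) [0.571 0.205 0.163] [142 138 134]
(325, 168) (np.int64(248), np.int64(226)) [0.573 0.207 0.165] [161 158 154]
(340, 190) (np.int64(250), np.int64(229)) [0.581 0.221 0.02 ] [93 91 89]
(355, 200) (np.int64(253), np.int64(231)) [0.572 0.208 0.054] [102  99  95]
(360, 220) (np.int64(254), np.int64(234)) [0.564 0.206 0.049] [97 94 90]
(360, 240) (np.int64(254), np.int64(238)) [0.553 0.205 0.051] [89 86 83]
(360, 255) (np.int64(254), np.int64(240)) [0.547 0.204 0.056] [93 91 87]
(330, 250) (np.int64(249), np.int64(239)) [0.55  0.218 0.057] [92 90 87]
(390, 250) (np.int64(259), np.int64(239)) [0.553 0.194 0.024] [70 70 67]
(140, 180) (np.int64(217), np.int64(228)) [0.584 0.314 0.015] [101 105 105]
(280, 300) (np.int64(240), np.int64(248)) [0.525 0.242 0.059] [61 62 62]
(430, 300) (np.int64(265), np.int64(248)) [0.526 0.174 0.056] [62 64 62]
```

The first latch is lying inside the tub at about z = 0.05. Now grasping the tired one at P5.

>>> apply_moves([
  [[25,-1,0,0,0,0,0.55],[50,-1,0,0,0,0,0.55],[70,-1,0,0,0,0,0.55],[85,-1,0,0,0,0,0.55],[95,-1,0,0,0,0,0.55],[95,-1,0,0,0,0,0.55],[95,-1,0,0,0,0,0.55],[95,-1,0,0,0,0,0.1],[95,-1,0,0,0,0,0],[95,-1,0,0,0,0,0],[95,-1,0,0,0,0,0],[95,-1,0,0,0,0,0]],
], newtons=25)

```text
time: 26.85
ee_pos: [0.4819, -0.2938, -0.0122]
tcp_rot: [39.6, 89.9, 33.4]
wrist_force: [-0.7, 1.3, 5.0]
opening: 0.0209
```

>>> apply_moves([
  [[-15,0,0,0,0,0,0],[-50,0,0,0,0,0,0],[-95,0,0,0,0,0,0],[-95,0,0,0,0,0,0]],
])

```text
time: 27.25
ee_pos: [0.4842, -0.2955, 0.0903]
tcp_rot: [-14.9, 89.4, -21.1]
wrist_force: [0.2, -1.0, -0.1]
opening: 0.0213
```

Run:
```python
from h import *
p=cams.camera("side"); o=get_obs(); t=np.array(o["ee_pos"]); print(o["time"],t,o["wrist_force"],o["opening"])
c=proj(p,t)[0].astype(int)
a=p["pixels"][c[1]-50:c[1]+50,c[0]-50:c[0]+50]
cv2.imwrite('pics/c1.png',cv2.cvtColor(cv2.resize(a,(600,600),interpolation=cv2.INTER_CUBIC),cv2.COLOR_RGB2BGR))
print(rel([.530,.285,.155],Rt=down(84)))
```

```text
27.3 [ 0.48344931 -0.29504191  0.08718584] [ 0.62022928  0.30780909 -1.92426634] 0.021047559532995957
(array([-68.8, 581.6, -15.5]), array([-0.0029,  0.0075,  0.0015]))
```

View pics/c1.png

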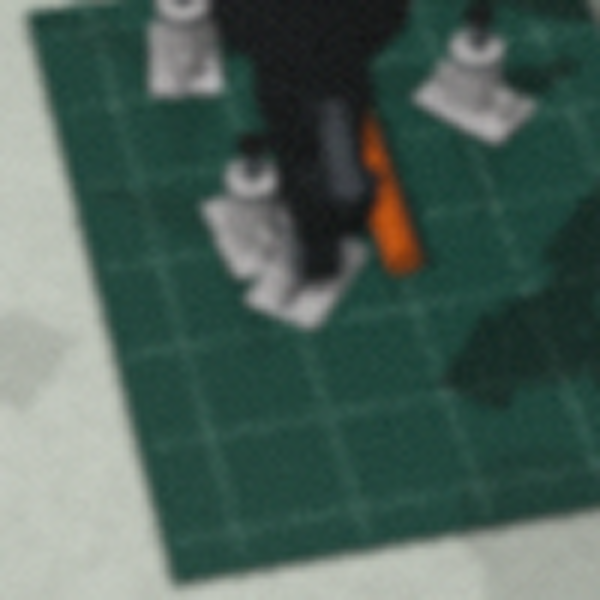

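>>> apply_moves([
  [[-25,40,0,0,0,0,0],[-45,85,0,0,0,0,0],[-65,130,0,0,0,0,0],[-69,178,-1,0,0,0,0],[-69,226,-3,0,0,0,0],[-69,274,-4,0,0,0,0],[-69,322,-6,0,0,0,0],[-69,370,-8,0,0,0,0],[-69,418,-10,0,0,0,0],[-69,466,-12,0,0,0,0],[-69,514,-14,0,0,0,0],[-69,560,-15,0,0,0,0],[-69,581,-15,0,0,0,0],[-69,581,-15,0,0,0,0],[-69,581,-15,0,0,0,0],[-69,581,-15,0,0,0,0]],
])

```text
time: 28.9
ee_pos: [0.5304, 0.2833, 0.1552]
tcp_rot: [-14.6, 89.6, -20.8]
wrist_force: [-0.6, -0.1, -0.5]
opening: 0.0207
```

Run:
```python
from h import *
p=cams.camera("side"); o=get_obs(); t=np.array(o["ee_pos"]); print(o["time"],t,o["wrist_force"],o["opening"])
c=proj(p,t)[0].astype(int)
a=p["pixels"][c[1]-50:c[1]+50,c[0]-50:c[0]+50]
cv2.imwrite('pics/c2.png',cv2.cvtColor(cv2.resize(a,(600,600),interpolation=cv2.INTER_CUBIC),cv2.COLOR_RGB2BGR))
print(rel([.529,.285,.095],Rt=down(84)))
```

```text
28.95 [0.53045406 0.28318329 0.15533095] [-0.30316994 -0.04138284 -1.32076303] 0.021032875686916964
(array([60.3,  1.8, -2.1]), array([-0.0042,  0.0074,  0.0017]))
```

View pics/c2.png

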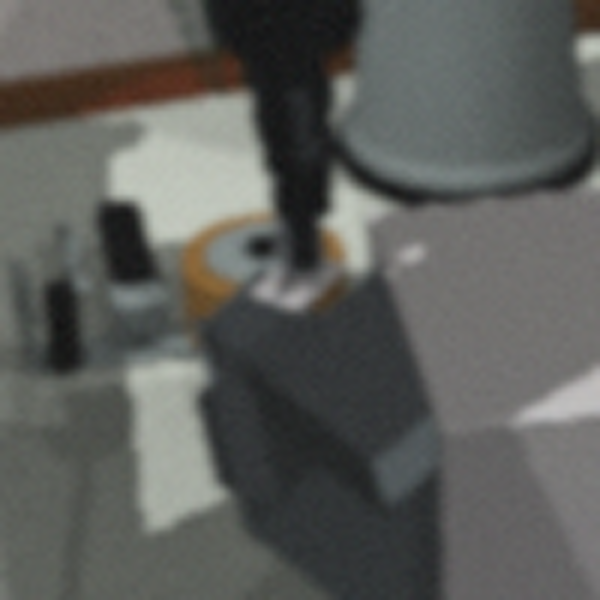

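>>> apply_moves([
  [[25,1,-2,0,0,0,0],[45,1,-2,0,0,0,0],[58,1,-2,0,0,0,0],[58,1,-2,0,0,0,0],[58,1,-2,0,0,0,0],[58,1,-2,0,0,0,0.5],[58,1,-2,0,0,0,0.5],[58,1,-2,0,0,0,0.5],[58,1,-2,0,0,0,0.5],[20,1,-2,0,0,0,0.5],[-20,1,-2,0,0,0,0.3],[-20,1,40,0,0,0,0],[-20,1,80,0,0,0,0],[-20,1,120,0,0,0,0],[-20,1,155,0,0,0,0],[-20,1,155,0,0,0,0],[-20,1,155,0,0,0,0]],
])

```text
time: 30.65
ee_pos: [0.6848, 0.2672, 0.1749]
tcp_rot: [-25.0, 89.7, -31.3]
wrist_force: [0.8, -1.2, 0.0]
opening: -0.0001
```

Run:
```python
from h import *
o=get_obs(); t=np.array(o["ee_pos"]); print(o["time"],t,o["wrist_force"],o["opening"])
ims=[]
for n in("side","top"):
    p=cams.camera(n); c=proj(p,[.52,.25,.12])[0].astype(int)
    a=p["pixels"][c[1]-50:c[1]+50,c[0]-50:c[0]+50]
    ims.append(cv2.resize(a,(400,400),interpolation=cv2.INTER_CUBIC))
cv2.imwrite('pics/c3.png',cv2.cvtColor(np.hstack(ims),cv2.COLOR_RGB2BGR))
```

```text
30.65 [0.68478606 0.26719866 0.17485232] [ 0.8055746  -1.19809953  0.02524293] -5.451607525017453e-05
```

View pics/c3.png

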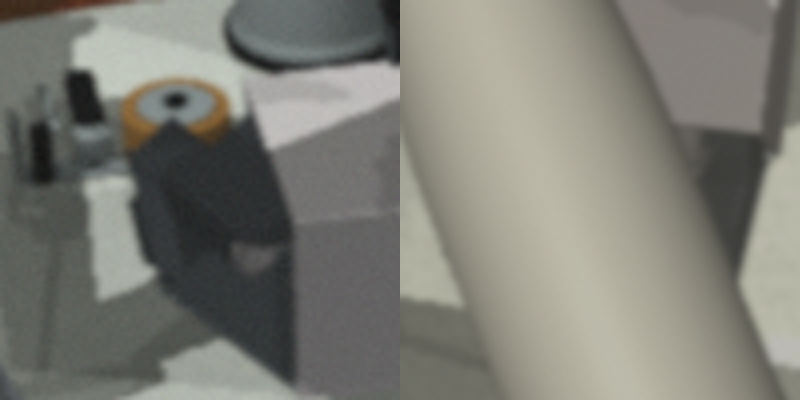

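The half-turn reversed the tool z axis, so that retreat went over the shell instead of back towards the robot. It cleared it, with no contact force. Coming back in front of the bin now.

Run:
```python
from h import *
print(rel([.4327,.2635,.175],Rt=down(84)), rel([.4327,.2635,.06],Rt=down(84)))
```

```text
(array([ 2.000e-01, -3.130e+01, -2.492e+02]), array([-0.0037,  0.0076,  0.0014])) (array([ 115.2,  -31.2, -250.1]), array([-0.0037,  0.0076,  0.0014]))
```

>>> apply_moves([
  [[0,-6,-48,0,0.0076,0,0],[0,-12,-96,0,0.0076,0,0],[0,-18,-144,0,0.0076,0,0],[0,-24,-192,0,0.0076,0,0],[0,-31,-240,0,0.0076,0,0],[0,-31,-250,0,0.0076,0,0],[0,-31,-250,0,0.0076,0,0],[40,-31,-250,0,0.0076,0,0],[80,-31,-250,0,0.0076,0,0],[115,-31,-250,0,0.0076,0,0],[115,-31,-250,0,0.0076,0,0],[115,-31,-250,0,0.0076,0,0]],
])

```text
time: 31.95
ee_pos: [0.4333, 0.2637, 0.0611]
tcp_rot: [-82.4, 89.9, -88.7]
wrist_force: [-0.3, -0.2, 1.8]
opening: 0.0003
```

Run:
```python
from h import *
o=get_obs(); t=np.array(o["ee_pos"]); print(o["time"],t,o["wrist_force"],o["opening"])
ims=[]
for n in("side","top"):
    p=cams.camera(n); c=proj(p,[.48,.25,.12])[0].astype(int)
    a=p["pixels"][c[1]-50:c[1]+50,c[0]-50:c[0]+50]
    ims.append(cv2.resize(a,(400,400),interpolation=cv2.INTER_CUBIC))
    if n=="side":
        print(c); cl=cloud(p)
        xs=np.array([.9947,-.103]);ys=np.array([.103,.9947]);f=np.array([.572,.249])
        d=cl[...,:2]-f; so=-(d@xs); sy=d@ys; z=cl[...,2]
        m=(so>.0)&(so<.11)&(np.abs(sy)<.1)&(z>.09)&(z<.16)
        print("panel pts", [(so[m&(z>a)&(z<=a+.005)].max().round(3),round(a,3)) for a in np.arange(.09,.14,.005) if (m&(z>a)&(z<=a+.005)).any()])
cv2.imwrite('pics/c4.png',cv2.cvtColor(np.hstack(ims),cv2.COLOR_RGB2BGR))
xs=np.array([.9947,-.103]);f=np.array([.572,.249])
for th in (.69,.6,.5,.4,.3,.2,.1,0):
    out=.1385*np.sin(th)+.016*np.cos(th)+.011; zz=.009+.1385*np.cos(th)-.016*np.sin(th)-.015-.031
    g=f-out*xs; print(th,round(out,4),round(zz,4),rel([g[0],g[1],zz])[0])
```

```text
31.95 [0.43331031 0.26365833 0.06108214] [-0.25208423 -0.19398688  1.76172154] 0.00033617152213180905
[269 190]
panel pts [(np.float64(0.098), np.float64(0.09)), (np.float64(0.101), np.float64(0.095)), (np.float64(0.106), np.float64(0.1)), (np.float64(0.105), np.float64(0.105)), (np.float64(0.105), np.float64(0.11)), (np.float64(0.099), np.float64(0.115)), (np.float64(0.098), np.float64(0.12)), (np.float64(0.078), np.float64(0.125)), (np.float64(0.075), np.float64(0.13)), (np.float64(0.064), np.float64(0.135)), (np.float64(0.063), np.float64(0.14))]
0.69 0.1115 0.0596 [ 3.1 -0.9 27.1]
0.6 0.1024 0.0683 [-5.5 -0.9 36.3]
0.5 0.0914 0.0769 [-14.1  -0.8  47.2]
0.4 0.0797 0.0843 [-21.5  -0.7  59. ]
0.3 0.0672 0.0906 [-27.7  -0.7  71.5]
0.2 0.0542 0.0956 [-32.7  -0.6  84.5]
0.1 0.0407 0.0992 [-36.3  -0.5  98. ]
0 0.027 0.1015 [-38.5  -0.4 111.7]
```

View pics/c4.png

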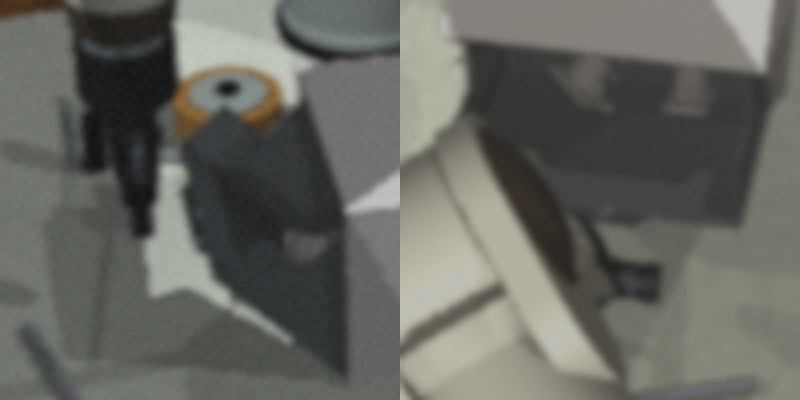

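Both latches are in the tub. Now pushing the lip along its arc.

>>> apply_moves([
  [[3,-1,10,0,0,0,0],[3,-1,20,0,0,0,0],[3,-1,25,0,0,0,0],[3,-1,29,0,0,0,0],[-1,-1,34,0,0,0,0],[-5.5,-1,38,0,0,0,0],[-10,-1,44,0,0,0,0],[-14,-1,49,0,0,0,0],[-18,-1,55,0,0,0,0],[-21.5,-1,61,0,0,0,0]],
])

```text
time: 33.05
ee_pos: [0.4954, 0.2565, 0.0845]
tcp_rot: [7.4, 89.8, 1.2]
wrist_force: [-1.2, 0.4, -0.1]
opening: 0.0001
```

Run:
```python
from h import *
o=get_obs(); t=np.array(o["ee_pos"]); print(o["time"],t,o["wrist_force"],o["opening"])
ims=[]
for n in("side","top"):
    p=cams.camera(n); c=proj(p,[.48,.25,.12])[0].astype(int)
    a=p["pixels"][c[1]-50:c[1]+50,c[0]-50:c[0]+50]
    ims.append(cv2.resize(a,(400,400),interpolation=cv2.INTER_CUBIC))
cv2.imwrite('pics/c5.png',cv2.cvtColor(np.hstack(ims),cv2.COLOR_RGB2BGR))
print(get_obs()["wrist_force"])
xs=np.array([.9947,-.103]);f=np.array([.572,.249])
for th in (.4,.3,.2,.1,0):
    out=.1385*np.sin(th)+.016*np.cos(th)+.011; zz=.009+.1385*np.cos(th)-.016*np.sin(th)-.015-.031
    g=f-out*xs; print(th,round(out,4),round(zz,4),rel([g[0],g[1],zz],Rt=down(84)))
```

```text
33.05 [0.49537582 0.25649559 0.08452358] [-1.16226487  0.36164544 -0.06141726] 0.00012474083134822504
[-0.53185867  0.08423003  0.15805043]
0.4 0.0797 0.0843 (array([ 0.3,  0.3, -3. ]), array([-0.0045,  0.0034, -0.0007]))
0.3 0.0672 0.0906 (array([-5.9,  0.4,  9.5]), array([-0.0045,  0.0034, -0.0007]))
0.2 0.0542 0.0956 (array([-10.8,   0.5,  22.5]), array([-0.0045,  0.0034, -0.0007]))
0.1 0.0407 0.0992 (array([-14.4,   0.5,  36. ]), array([-0.0045,  0.0034, -0.0007]))
0 0.027 0.1015 (array([-16.7,   0.6,  49.7]), array([-0.0045,  0.0034, -0.0007]))
```

View pics/c5.png

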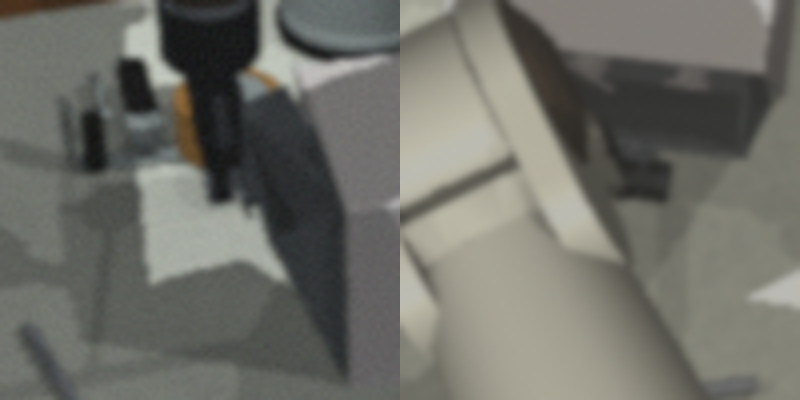

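>>> apply_moves([
  [[-3,0,6,0,0.003,0,0],[-6,0,12,0,0.003,0,0],[-8.5,0,18,0,0.003,0,0],[-11,0,24.5,0,0.003,0,0],[-13,0,31,0,0.003,0,0],[-14.5,0,38,0,0.003,0,0],[-15.5,0,43,0,0.003,0,0],[-16,0,46,0,0.003,0,0],[-16,0,46,0,0.003,0,0]],
])

```text
time: 34.05
ee_pos: [0.5417, 0.2515, 0.1007]
tcp_rot: [67.4, 90.0, 61.1]
wrist_force: [-0.1, -0.2, -0.1]
opening: -0.0
```

```bash
cat > look.py <<'E'
from h import *
import sys
o=get_obs(); t=np.array(o["ee_pos"]); print(o["time"],t,o["wrist_force"],o["opening"])
ims=[]
xs=np.array([.9947,-.103]);ys=np.array([.103,.9947]);f=np.array([.572,.249])
for n in("side","top"):
    p=cams.camera(n); c=proj(p,[.53,.25,.13])[0].astype(int)
    a=p["pixels"][c[1]-40:c[1]+40,c[0]-40:c[0]+40]
    ims.append(cv2.resize(a,(400,400),interpolation=cv2.INTER_CUBIC))
    cl=cloud(p); d=cl[...,:2]-f; so=-(d@xs); sy=d@ys; z=cl[...,2]
    for lo,hi in((-.095,-.05),(.05,.095)):
      for a in np.arange(.02,.18,.02):
        m=(so>-.03)&(so<.12)&(sy>lo)&(sy<hi)&(z>a)&(z<=a+.02)
        if m.sum()>3: print(n,lo,"z",round(a,2),"out max/med",np.percentile(so[m],[95,50]).round(4),m.sum())
cv2.imwrite('pics/'+sys.argv[1],cv2.cvtColor(np.hstack(ims),cv2.COLOR_RGB2BGR))
E
python3 look.py c6.png
```

```text
34.05 [0.54168708 0.25147779 0.10070812] [-0.09036708 -0.24959614 -0.10144429] -1.884950079010275e-05
side -0.095 z 0.02 out max/med [0.0057 0.0051] 14
side -0.095 z 0.04 out max/med [0.0059 0.0051] 13
side -0.095 z 0.06 out max/med [0.0057 0.0052] 15
side -0.095 z 0.08 out max/med [0.0061 0.0052] 13
side -0.095 z 0.1 out max/med [0.0057 0.0051] 15
side -0.095 z 0.12 out max/med [0.0057 0.0049] 15
side -0.095 z 0.14 out max/med [0.0057 0.0047] 22
side -0.095 z 0.16 out max/med [-0.0009 -0.0148] 90
side 0.05 z 0.02 out max/med [0.0058 0.0054] 9
side 0.05 z 0.04 out max/med [0.0061 0.0049] 13
side 0.05 z 0.06 out max/med [0.0059 0.0044] 14
side 0.05 z 0.08 out max/med [0.0064 0.0045] 7
side 0.05 z 0.1 out max/med [-0.0092 -0.0112] 4
side 0.05 z 0.14 out max/med [ 0.0013 -0.015 ] 4
side 0.05 z 0.16 out max/med [-0.0005 -0.0148] 69
top -0.095 z 0.02 out max/med [0.0042 0.0038] 9
top -0.095 z 0.04 out max/med [0.004  0.0038] 10
top -0.095 z 0.06 out max/med [0.0043 0.0038] 13
top -0.095 z 0.08 out max/med [0.0043 0.0037] 12
top -0.095 z 0.1 out max/med [0.0041 0.0039] 9
top -0.095 z 0.12 out max/med [0.0044 0.0038] 13
top -0.095 z 0.14 out max/med [0.0041 0.0015] 49
top -0.095 z 0.16 out max/med [-0.0012 -0.0155] 189
```

View pics/c6.png

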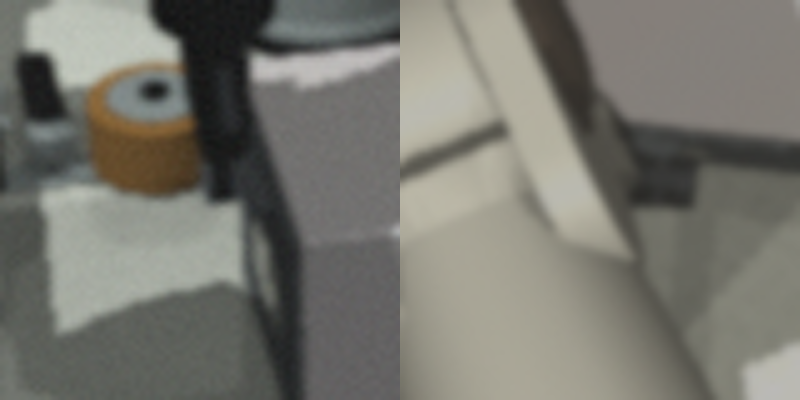

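The panel looks upright and is the same distance out from bottom to top. I'll press on gently until I feel the stop.

>>> apply_moves([
  [[0,0,1.5,0,0,0,0],[-0.5,0,3,0,0,0,0],[-0.5,0,3,0,0,0,0]],
])

```text
time: 34.45
ee_pos: [0.5443, 0.2512, 0.1013]
tcp_rot: [65.3, 90.0, 59.0]
wrist_force: [0.7, 0.7, -0.7]
opening: 0.0005
```

>>> apply_moves([
  [[0,0,1,0,0,0,0],[0,0,2,0,0,0,0],[0,0,2,0,0,0,0]],
])

```text
time: 34.75
ee_pos: [0.5455, 0.2511, 0.1014]
tcp_rot: [152.6, 89.9, 146.4]
wrist_force: [-4.9, 0.2, 1.2]
opening: -0.0002
```

>>> apply_moves([
  [[0,0,1,0,0,0,0],[0,0,1.5,0,0,0,0],[0,0,1.5,0,0,0,0]],
])

```text
time: 35.05
ee_pos: [0.5455, 0.2511, 0.1014]
tcp_rot: [172.1, 89.7, 165.9]
wrist_force: [-9.0, 1.6, 3.8]
opening: 0.0002
```

>>> apply_moves([
  [[0,0,2,0,0,0,0],[0,0,2.5,0,0,0,0],[0,0,2.5,0,0,0,0]],
])

```text
time: 35.35
ee_pos: [0.5453, 0.2511, 0.1014]
tcp_rot: [176.7, 89.5, 170.6]
wrist_force: [-14.7, 0.6, 6.0]
opening: -0.0001
```

>>> apply_moves([
  [[0,0,-5,0,0,0,0],[0,0,-30,0,0,0,0],[0,0,-70,0,0,0,0],[-30,-10,-100,0,0,0,0],[-60,-60,-130,0,0,0,0],[-60,-110,-150,0,0,0,0],[-60,-160,-170,0,0,0,0],[-60,-160,-170,0,0,0,0],[-60,-160,-170,0,0,0,0]],
])

```text
time: 36.25
ee_pos: [0.3589, 0.1084, 0.1638]
tcp_rot: [172.3, 89.6, 166.1]
wrist_force: [0.5, 0.3, 1.4]
opening: 0.0002
```

```bash
python3 look.py d1.png | grep -v "z 0.0"
python3 - <<'E'
from h import *
for n in("side","top"):
    p=cams.camera(n); save(p,f"d_{n}.png")
    if n=="side": P0=[(356,274),(371.5,307),(307,266),(318.5,295),(326,331)]
    for l in("latch_a","bin_lip"): print(n,l,[(np.round(r["at"],3),round(r["confidence"],2)) for r in cams.find_in(l,p)])
    c=cloud(p); z=c[...,2]; roi=(c[...,0]>.4)&(c[...,0]<.7)&(c[...,1]>-.37)&(c[...,1]<-.0)
    k,L,s,ce=cv2.connectedComponentsWithStats((roi&(z>.045)&(z<.075)).astype(np.uint8))
    for i in range(1,k):
        if s[i][4]>5: print(n,np.round(c[L==i].mean(0),4))
E
```

```text
36.25 [0.35894546 0.10839354 0.1638189 ] [0.54921549 0.31284958 1.36319073] 0.00018850164155671413
side -0.095 z 0.1 out max/med [0.0064 0.0053] 12
side -0.095 z 0.12 out max/med [0.0056 0.005 ] 15
side -0.095 z 0.14 out max/med [0.0054 0.0046] 21
side -0.095 z 0.16 out max/med [-0.0001 -0.0143] 90
side 0.05 z 0.1 out max/med [ 0.0026 -0.0093] 4
side 0.05 z 0.12 out max/med [0.0054 0.0049] 10
side 0.05 z 0.14 out max/med [0.005  0.0033] 19
side 0.05 z 0.16 out max/med [ 0.0002 -0.0138] 74
top -0.095 z 0.1 out max/med [0.0044 0.004 ] 12
top -0.095 z 0.12 out max/med [0.0041 0.0038] 13
top -0.095 z 0.14 out max/med [0.0041 0.0023] 40
top -0.095 z 0.16 out max/med [-0.0013 -0.0147] 199
top 0.05 z 0.1 out max/med [0.0041 0.0035] 16
top 0.05 z 0.12 out max/med [0.0039 0.0035] 12
top 0.05 z 0.14 out max/med [0.0038 0.001 ] 43
top 0.05 z 0.16 out max/med [-0.0019 -0.0145] 195
side latch_a []
side bin_lip [(array([0.564, 0.226, 0.093]), 0.81), (array([0.631, 0.145, 0.144]), 0.41)]
side [ 0.5018 -0.0624  0.0563]
side [ 0.6178 -0.1306  0.0572]
side [ 0.4979 -0.1775  0.0566]
top latch_a [(array([0.525, 0.511, 0.054]), 0.65)]
top bin_lip [(array([0.564, 0.238, 0.15 ]), 0.82)]
top [ 0.6202 -0.1259  0.0592]
top [ 0.5034 -0.058   0.061 ]
top [ 0.499  -0.1719  0.0609]
```

View pics/d1.png

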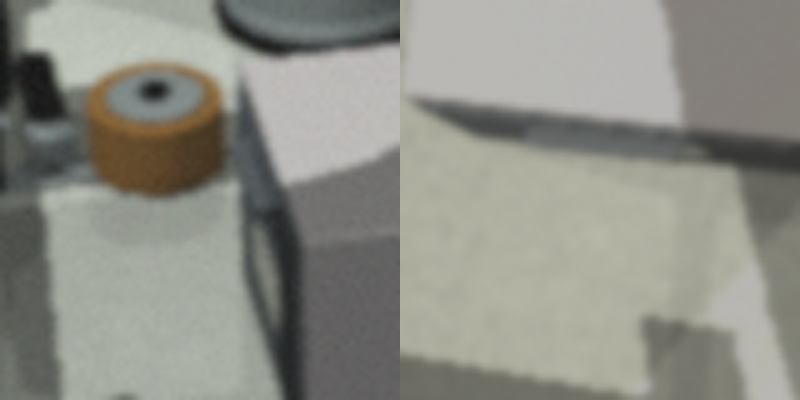

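View pics/d_side.png

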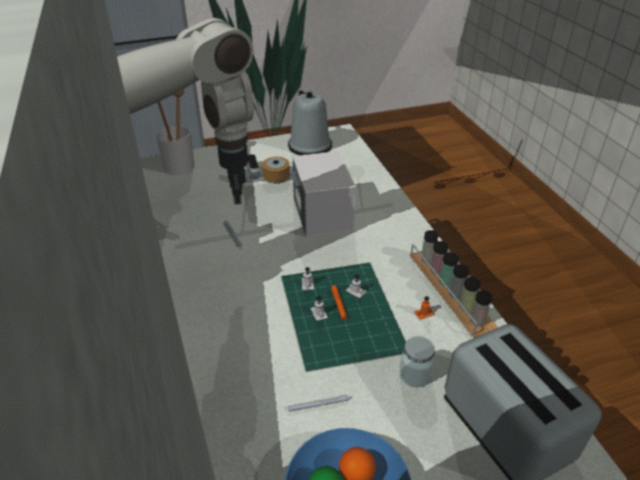

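View pics/d_top.png

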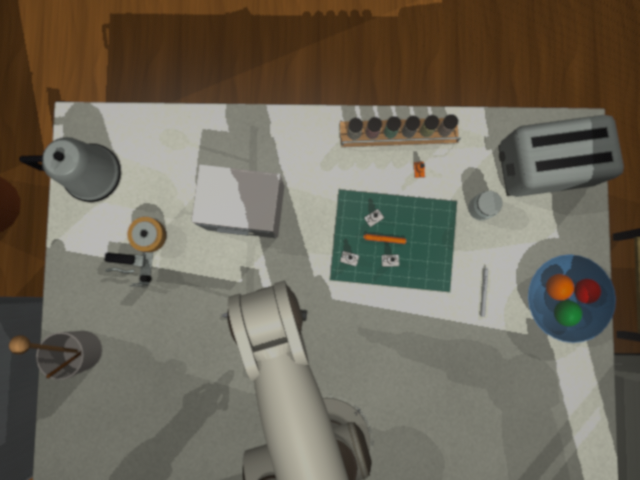

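```bash
python3 -c "
from h import *
print(bot.job_done(), get_obs()['time'])"
```

```text
the job is handed in; nothing more can be done
the job is handed in; nothing more can be done
```

I found the tired and the stiff latch by feel, put both in the tilt-out bin, pushed it shut, and handed the job in at about 36 s of the 70 s.

| Place | Approx. position (x, y) in m | Push result | Verdict |
|---|---|---|---|
| P1 | (0.619, -0.127) | about 6.2 N at about 4 mm | sound |
| P2 | (0.612, -0.256) | about 5.4 N at under 1 mm | **stiff** |
| P3 | (0.503, -0.060) | about 6.4 N at about 4 mm | sound |
| P4 | (0.500, -0.173) | about 6.3 N at about 4 mm | sound |
| P5 | (0.481, -0.293) | about 4.9 N at about 6 mm, 0.65 N/mm | **tired** |

- **Pushing:** no push read over 7 N, and no plunger was bottomed.
- **Bin contents:** before the bin was shut, the top picture showed both latches lying in the tub.
- **Bin shut:** the lip stopped dead, with no movement as the push rose to about 15 N. The front panel reads upright, at the same distance out from bottom to top.
- **Left alone:** the three sound latches measure within 1 to 2 mm of where they started. In the last two pictures everything else looks as it did, with the arm clear.

**What disagreed or went wrong:**
- **TCP height:** the reported TCP was about 31 mm lower than the real fingertips. The camera and the contact height agreed on this, so I corrected every height by it.
- **Joint 6 limit:** on the first carry the last joint reached its 180° limit, so I took the half turn to carry on.
- **Wrong-way retreat:** after the second drop I backed away over the shell instead of towards the robot. It passed clear, and no contact force showed.
- **Shell front estimate:** the panel measures 4 to 5 mm in front of my estimate of the shell's front plane, all the way up. I took that as an offset in my estimate, not tilt.

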